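# Fit the snap ring that holds the mixer gear

## Task

Refit the snap ring on the dough mixer's drive spindle: take the snap ring pliers out of their wooden stand, spread the ring by its two eyes with the plier tips, no wider than it needs to pass over the spindle, slide it over the spindle end and press the sprung gear gently down with it until the groove is clear, then ease the handles so that the ring contracts fully into the groove and traps the gear. Put the pliers back in their pocket in the stand, fully down and upright. Handle the ring with the pliers only and leave everything else on the table where it is.

Things in the scene. Friction and masses are not known exactly. Their poses are not given: they have to be found in the camera images.
- ring: Snap ring, dark steel, 4 mm thick, 58 mm outside, thicker at the back, with two round eyes side by side at its open end; 40 g. It lies flat in the shallow tray. Origin: bore centre, underside; x points from the back to the eyes, z up. The frame belongs to the half with eye_a and turns with it as the ring spreads.
- ring_arm (a joint): How far the ring is spread, rad: angle between its two stiff halves, sprung together at the back. 0 relaxed (bore 46 mm). Below about 0.2 it does not pass the 50 mm spindle, at 0.32 to 0.42 it clears it freely, above 0.55 it is bent for good. Force at each eye: 8 N at the start, 15 N at 0.35. In the groove it closes to 0; stopped on the plain spindle it stays near 0.2.
- eye_a (a point): Centre of one eye, mid-thickness: a 6.5 mm hole in a lug 12 mm across, 34 mm in front (+x) of the bore centre and 7 mm to +y. Relaxed, the eyes are 14 mm apart; this grows by 63.5 mm per rad of ring_arm.
- eye_b (a point): Centre of the other eye, mirror image of eye_a (7 mm to -y when relaxed).
- ring_back (a point): Point about which the ring's halves turn, at its back, mid-thickness, 29.5 mm behind the bore centre. Spread to 0.34 rad, the ring passes over the spindle best with the spindle axis 30 mm (at 0.38 rad 30.5 mm) from this point towards the middle between the eyes; there is then about 2 mm of room all round.
- pliers: External snap ring pliers, steel with grey grips, 167 mm long, 190 g, standing tips down in the stand. Origin: pivot; z up along the pliers; handles and tips lie in the y-z plane. Squeezing the handles together (along y) spreads the tips along y. The head, 24 by 36 mm, underside 7 mm below the pivot, rests on the stand's top.
- pliers_grip (a point): Middle between the two grips, 65 mm above the pivot, where they are 50 mm apart over their outsides. Grips 18 mm wide (x), from 42 to 92 mm above the pivot; below them guards, 65 mm over all. A return spring opens the handles: about 9 N at rest; holding the ring spread to 0.34 rad takes about 35 N, at about 23.5 mm over the grips.
- plier_tips (a point): Middle between the tips at rest, 74.8 mm below the pivot. Each tip is a round-ended pin, 3.2 mm thick, 3.8 mm long, below a flat shoulder; at rest the pins are 10 mm apart. Each mm of squeeze at the grips spreads them 1.15 mm: at 47 mm over the grips they fit the relaxed eyes, with 1.6 mm of play all round. Squeezing to 24 mm also lowers them by 1 to 4 mm under the hand; they rise again on easing.
- stand: Wooden block 64 by 110 by 70 mm high with the pliers and some short pins (to 104 mm high, 34 mm or more from the middle along y). Origin: centre of its underside, y along its length. A through pocket in its middle, 16 (x) by 26 mm (y), takes the plier jaws (10 by 20 mm at rest, 3 mm wider at the tips when the handles are 47 mm apart); the pivot is then 77 mm above the table.
- tray: Shallow aluminium tray 120 by 100 mm, rim 10 mm high, floor 3 mm above the table, in which the ring lies. Origin: centre of its underside.
- spindle: Mixer drive unit, fixed upright: round aluminium flange of 132 mm, housing, and a steel spindle of 50 mm whose chamfered top (2 mm high, 46 mm at the end) is 82 mm above the table. Origin: on the spindle axis at the table. The ring groove, 44.4 mm in diameter, reaches from 66 to 71.5 mm above the table.
- gear: Steel gear of 111 mm round the spindle, flat hub of 88 mm. Origin: on the axis, at the hub's top face. A wave spring holds it up at 70.5 mm, covering most of the groove. It can be pressed 4.5 mm down, to the groove's lower edge, where it stops: 5.5 N starts it, 14.5 N holds it fully down, over 25 N would harm it. A seated ring keeps it about 3 mm down.
- screwdriver: Bystander: screwdriver lying along x, 170 mm.
- wrench: Bystander: open wrench lying along x, 170 mm.
- bearing: Bystander: steel bearing, 62 mm, 16 mm high.
- grease_tin: Bystander: round tin, 62 mm, 55 mm high.
- mixing_bowl: Bystander: steel bowl, 120 mm, 50 mm high.
- cookie_cutter: Bystander: thin ring cutter, 72 mm, 30 mm high.
- scraper: Bystander: bench scraper, 100 mm wide, lying flat.
- cookie: Bystander: a cookie, 80 mm.
There are look-alikes about, which are no part of the job. What is shaped like the stand but turquoise is not meant.

How it is judged:
By the outcome, as a careful person would: the job done as asked, in the order asked, and still so for the second after the job is handed in, with the robot touching nothing.
It also fails if it takes over 72 s, if anything falls off the work surface, if the arm or the gripper's body presses on something with over 40 N, if the wrist force passes 120 N, or if a joint passes its speed limit or range.

## Robot

A 6-joint arm with a two-finger parallel gripper is mounted at the origin on the work surface. World frame = base frame: x ahead of the robot, y to its left, z up, the work surface at z = 0. Lengths are in m, angles in rad, forces in N, time in s.
With the tool pointing down it reaches from about 0.35 to 0.775 m from the base axis. Payload 5.5 kg.
Tool frame: the origin (TCP) lies midway between the tips of the shut fingers; the grasp point (between the pads) lies 19 mm behind it; z points along the fingers, y is the line along which they close (so a half turn about z gives the same grasp; the last joint's range is limited). The gripper opens to 85 mm and grips with 20 to 120 N. Pads are 22 mm wide; open, the fingers measure 114 mm over their backs; the gripper's body (76 mm by 85 mm) begins 54 mm behind the grasp point. The pads swing forward as they close: fully open they stand 13 mm farther back than shut.
Start: joints at [1.047, 0.313, 0.046, 1.304, 0, 1.431], TCP at [0.215, 0.533, 0.231] pointing down, gripper open.
Joint ranges: [-2.76, 2.76], [-0.86, 1.69], [-1.03, 1.26], [-2.2, 2.34], [-1.47, 1.5], [-3.14, 3.14]. Speed limits (rad/s): [2.57, 2.57, 3.14, 3.14, 3.14, 3.14].

## Interface

Orientations are given as a 3x3 rotation matrix whose columns are the frame's x, y, z axes.
In Python, from station import readout, snapshot, camera_model, r gives the robot as it stands.
- The arm moves only by the tool send_rows, never from a script. Its argument "series" is a list of rows, each an object of numbers: "dx", "dy", "dz": the shift along the tool's x, y, z in mm; "wx", "wy", "wz": the turn, a rotation vector about the tool's x, y, z in rad; "gripper": the gripper command: -1 is fully open, 1 is shut, values between are in proportion. In form: [{"dx": .., "dy": .., "dz": .., "wx": .., "wy": .., "wz": .., "gripper": ..}, ...]. A call has 1 to 8 rows; each row shifts and turns the commanded pose from where the row before left it, along the tool's axes as they then stand; what a row does not reach is not made up. A row lasts 1/12 s, in which the tool goes at most 41.7 mm and 7.16 degrees, less where a joint would pass 70% of its speed; a pose out of reach is approached as far as the arm can. A call with a gripper value outside its range is refused whole. The fingers move at their own pace and stop on an object; "force" is the grip in N (left out, the last holds). Time passes only in rows, so rows that do not move let the fingers close. It gives the time, the measured TCP pose, the force, the opening and the grip force at its end, in the units of the state.
- readout.observe(): the state, without advancing time (a new reading comes with each control period).
- snapshot(name): name is "side" or "top"; returns the picture (384x512x3 uint8, red, green, blue); there is no depth.
- camera_model(name): a dict with "fx", "fy", "cx", "cy" (pixels), "R" (3x3) and "t" (3): a world point X has camera coordinates R X + t. Camera axes: x right, y down, z forward; pixel columns grow to the right and rows downward; lengths in m; the calibration is good to about 2 mm. A picture is of the moment at which its call begins. camera_model takes no time and is no camera call.
- r.sign_off(): hands the job in; it is judged then, once.
The state is a dict: "time": time; "joints": joint angles; "dq": joint speeds; "joint_efforts": joint torques, N m; "tcp_pos": TCP position; "tool_rot": TCP orientation; "wrist_force": force on the tool from outside, world axes, zero at the start; "moment": the same for the moment, N m; "width": finger opening in m; "finger_force": force on a finger pad.
Only numpy, scipy, OpenCV 4.12 (cv2) and the standard library are available. Lean on these libraries where they do the work, as an engineer would, in place of code of your own. Each camera call takes 0.05 s, during which the arm holds its last target. There are 200 camera calls.

## Working session

There is one attempt and no reset: what is moved stays moved. The work goes in short steps, Python scripts to look and compute and a tool call to move; the robot and the scene stay as the last step left them, time stands still between calls to the robot, and variables do not carry over. Pictures are saved under pics/ and viewed, at most 10 in all, crops included, and the job is handed in when it is done.

Besides the shell and the picture viewer there is one more tool, called in YAML: its name, and indented under it one key for each argument. send_rows: Moves the arm, as the interface text tells. Its arguments: {"type":"object","properties":{"series":{"type":"array"},"force":{"type":"number"}},"required":["series"]}

```bash
ls; mkdir -p pics; python3 - <<'E'
from station import readout, snapshot, camera_model, r
import cv2,numpy as np
s=readout.observe(); print(s)
for n in("top","side"):
    im=snapshot(n); cv2.imwrite(f"pics/{n}0.png",im[:,:,::-1])
    cv2.imwrite(f"pics/{n}0b.png",cv2.resize(im[:,:,::-1],(800,600),interpolation=cv2.INTER_CUBIC))
    c=camera_model(n); print(n,c, -np.array(c["R"]).T@np.array(c["t"]))
E
```

```text
pics
{'time': 0.0, 'joints': array([ 1.04740421e+00,  3.14031338e-01,  4.49688926e-02,  1.30360262e+00,
       -1.29126862e-05,  1.43118022e+00]), 'dq': array([-2.13486590e-04, -9.87717691e-04,  2.25600277e-03,  6.60089360e-05,
        1.16410360e-03,  5.02482430e-04]), 'joint_efforts': array([ 3.97687691e-03, -4.80619383e+01,  2.98538250e+01,  1.92276249e-02,
        2.49388168e-04,  2.10238994e-06]), 'tcp_pos': array([0.21505389, 0.53271164, 0.23038715]), 'tool_rot': array([[-9.27257310e-01,  3.74423596e-01, -9.22848796e-04],
       [ 3.74424651e-01,  9.27255919e-01, -1.62501876e-03],
       [ 2.47271643e-04, -1.85234786e-03, -9.99998254e-01]]), 'wrist_force': array([1.49990424, 0.66401246, 0.94085298]), 'moment': array([0.01479736, 0.01148675, 0.0052361 ]), 'finger_force': 0.0, 'width': 0.08533047206340999}
top {'fx': 400.1574746043333, 'fy': 400.1574746043333, 'cx': 255.0252677771676, 'cy': 190.90218152322473, 'R': array([[-0.01648475, -0.9997479 , -0.01524443],
       [-0.99138173,  0.01832476, -0.12971689],
       [ 0.12996354,  0.01297469, -0.99143388]]), 't': array([-0.01735809,  0.52375282,  1.14088324])} [ 0.3706796  -0.04175397  1.19878527]
side {'fx': 478.33693496353334, 'fy': 478.33693496353334, 'cx': 264.3007329116407, 'cy': 189.38520789793617, 'R': array([[-0.99205325, -0.12376038, -0.02266534],
       [-0.04256967,  0.49968012, -0.86516334],
       [ 0.11839836, -0.85732324, -0.50097773]]), 't': array([0.48809261, 0.13185032, 1.60239388])} [0.30010587 1.36829306 0.92789849]
```

View pics/top0b.png

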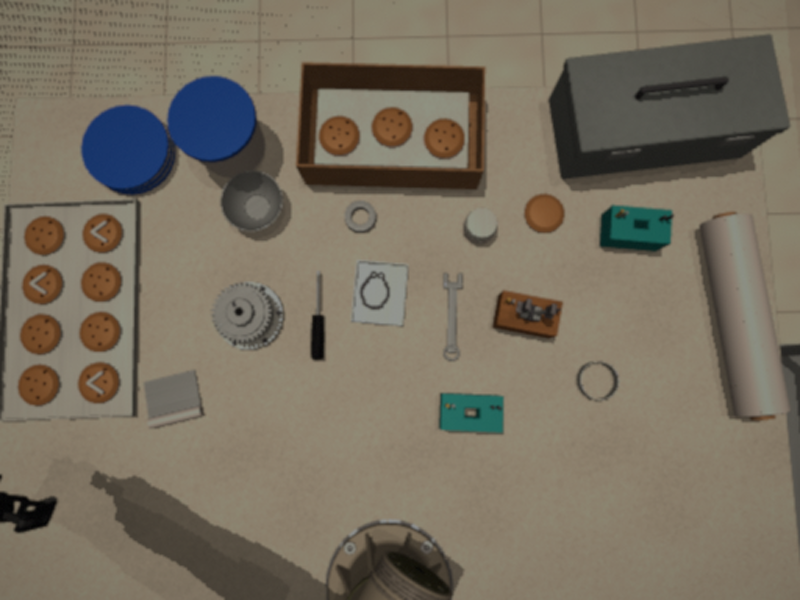

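View pics/side0b.png

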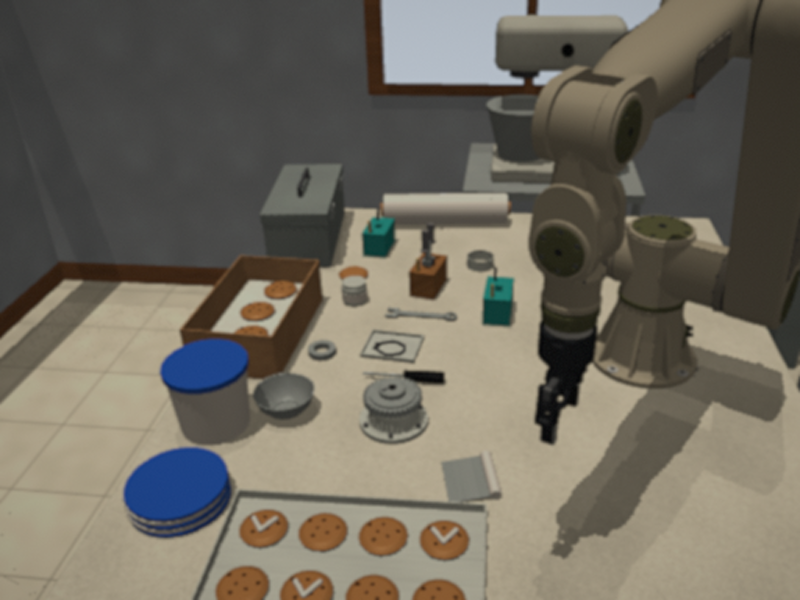

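Candidates for the stand in the 800-wide top view: brown block (527,314), turquoise blocks (636,228) and (472,413). The brown one is wooden and holds pliers, so it is the one meant. The tray with the ring is at (380,293), the spindle at (245,312). Next is an enlarged crop to confirm this.

```bash
cat > h.py <<'E'
import numpy as np, cv2
from station import readout, snapshot, camera_model, r
def world(n,u,v,z):
    c=camera_model(n);R=np.array(c["R"]);t=np.array(c["t"])
    d=R.T@np.array([(u-c["cx"])/c["fx"],(v-c["cy"])/c["fy"],1]);o=-R.T@t
    return o+d*(z-o[2])/d[2]
def pix(n,X):
    c=camera_model(n);p=np.array(c["R"])@np.array(X)+np.array(c["t"])
    return np.array([c["fx"]*p[0]/p[2]+c["cx"],c["fy"]*p[1]/p[2]+c["cy"]])
def crop(im,u0,v0,w,h,s):
    return cv2.resize(im[v0:v0+h,u0:u0+w],(w*s,h*s),interpolation=cv2.INTER_CUBIC)
E
python3 - <<'E'
from h import *
t=cv2.imread("pics/top0.png");s=cv2.imread("pics/side0.png")
a=np.vstack([np.hstack([crop(t,310,175,50,50,8)[:300],crop(t,220,160,50,50,8)[:, :][:300+100][50:350]]),
 np.hstack([crop(t,130,172,50,50,8)[:][60:360],crop(s,252,138,50,60,8)[:300]])])
E
python3 - <<'E'
from h import *
t=cv2.imread("pics/top0.png");s=cv2.imread("pics/side0.png")
def c(im,u,v): return crop(im,u,v,50,37,8)
a=np.vstack([np.hstack([c(t,312,183),c(t,220,168)]),np.hstack([c(t,133,180),c(s,250,140)])])
cv2.imwrite("pics/m1.png",a);print(a.shape)
E
```

```text
(592, 800, 3)
```

View pics/m1.png

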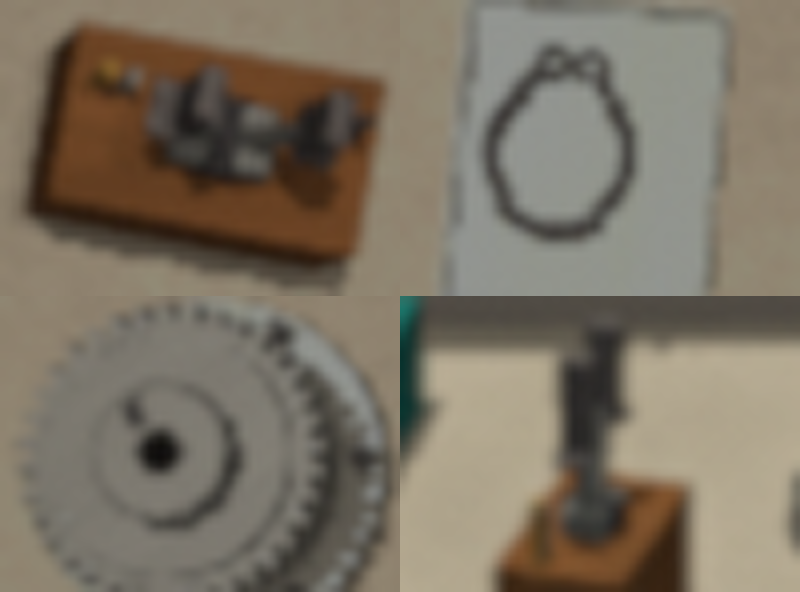

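The crop confirms the brown stand with the pliers. In its top-view panel, the eyes are at crop (153,65) and (192,68), the ring back at (160,232), and the spindle centre hole at (157,156). I'll compute positions and refine them with a render fit.

```bash
cat > m.py <<'E'
from h import *
from scipy.optimize import minimize
f=lambda u0,v0,x,y:(u0+(x+.5)/8-.5,v0+(y+.5)/8-.5)
mm=lambda p:np.round(np.array(p)[:2]*1e3,1)
ea,eb,bk=[world("top",*f(220,168,*p),.005) for p in((153,65),(192,68),(160,232))]
print("eyes",mm(ea),mm(eb),"back",mm(bk),"dist",np.linalg.norm((ea-eb))*1e3,np.linalg.norm((ea+eb)/2-bk)*1e3)
cs=[world("top",*f(312,183,*p),.07) for p in((82,25),(383,80),(350,258),(45,210))]
print("stand",[mm(c) for c in cs],mm(sum(cs)/4),[round(np.linalg.norm(cs[i]-cs[i-1])*1e3) for i in range(4)])
print("spindle hole",mm(world("top",*f(133,180,157,156),.082)))
t=cv2.cvtColor(cv2.imread("pics/top0.png"),cv2.COLOR_BGR2GRAY).astype(float)
S=8
def render(polys,roi):
    u0,v0,w,h=roi;im=np.zeros((h*S,w*S),np.float32)
    for P,z,val in polys:
        q=np.array([pix("top",(x,y,z)) for x,y in P])
        q=((q-[u0,v0]+.5)*S-.5)*16
        cv2.fillPoly(im,[q.round().astype(np.int32)],val,shift=4)
    return cv2.GaussianBlur(cv2.resize(im,(w,h),interpolation=cv2.INTER_AREA),(0,0),.5)
a=np.linspace(0,2*np.pi,60,endpoint=False);C=np.c_[np.cos(a),np.sin(a)]
def fit(model,roi,x0,step):
    u0,v0,w,h=roi;I=t[v0:v0+h,u0:u0+w].ravel()
    def cost(x):
        ms=[render([p],roi) if 0 else None for p in()]
        A=np.stack([m.ravel() for m in model(x,roi)]+[np.ones(w*h)],1)
        c,*_=np.linalg.lstsq(A,I,rcond=None);return np.mean((A@c-I)**2)
    sim=np.vstack([x0]+[np.array(x0)+np.eye(len(x0))[i]*step[i] for i in range(len(x0))])
    return minimize(cost,x0,method="Nelder-Mead",options=dict(initial_simplex=sim,xatol=1e-5,fatol=1e-3,maxiter=400))
def ring(x,roi):
    X,Y,th,sp=x;c,s=np.cos(th),np.sin(th);R=np.array([[c,-s],[s,c]]);T=lambda P:(P@R.T+[X,Y])
    z=.007
    i=render([(T(C*.029*[1,1]),z,1),(T(np.array([[.02,.018],[.036,.012],[.036,-.012],[.02,-.018]])),z,1),
      (T(np.array([[.015,.0178],[.032,.0035],[.032,-.0035],[.015,-.0178]])),z,0),
      (T(C*.023),z,0)]+[(T(C*.006+[.034,k]),z,1) for k in(.007,-.007)]+[(T(C*.00325+[.034,k]),z,0) for k in(.007,-.007)],roi)
    return [i]
m=(ea+eb)/2;d=m-bk;th=np.arctan2(d[1],d[0]);b=bk+d*29.5/63.5
r1=fit(ring,(231,170,24,30),[b[0],b[1],th,0],[.002,.002,.05,.001])
print("ring",mm(r1.x),np.degrees(r1.x[2]),r1.fun,"init",mm(b),np.degrees(th))
e=r1.x[:2]+.034*np.array([np.cos(r1.x[2]),np.sin(r1.x[2])]);print("eyes mid fit",mm(e),"read",mm(m))
def spin(x,roi):
    return [render([(C*.066+x,.018,1)],roi),render([(C*.044+x,.0705,1)],roi),render([(C*.025+x,.0705,1),(C*.025+x,.08,1)],roi),render([(C*.023+x,.082,1)],roi),render([(C*.0535+x,.066,1)],roi)]
s0=world("top",*f(133,180,157,156),.082)[:2]
for roi in((128,175,60,52),(140,188,26,24)):
  r2=fit(spin,roi,list(s0),[.003,.003]);print("spin",mm(r2.x),r2.fun)
def stand(x,roi):
    X,Y,th=x;c,s=np.cos(th),np.sin(th);R=np.array([[c,-s],[s,c]]);P=np.array([[.032,.055],[-.032,.055],[-.032,-.055],[.032,-.055]])@R.T+[X,Y]
    H=cv2.convexHull(np.array([*[np.r_[p] for p in P]],np.float32))[:,0]
    bot=render([(P,k,1) for k in np.linspace(0,.07,8)],roi)
    return [render([(P,.07,1)],roi),bot]
cc=sum(cs)/4;dd=cs[0]-cs[1];th=np.arctan2(-dd[0],dd[1])
t=cv2.imread("pics/top0.png")[:,:,0].astype(float)
r3=fit(stand,(312,181,52,38),[cc[0],cc[1],th],[.003,.003,.05]);print("stand",mm(r3.x),np.degrees(r3.x[2]),r3.fun,np.degrees(th))
E
python3 m.py
```

```text
eyes [574.5  22.5] [573.1   7.8] back [510.9  20.6] dist 14.81207794933461 63.1544998487086
stand [array([ 530.1, -217.1]), array([ 508.4, -322.6]), array([ 445.6, -307.9]), array([ 464.4, -201.6])] [ 487.1 -262.3] [67, 108, 65, 108]
spindle hole [499.2 263.1]Traceback (most recent call last):
  File "m.py", line 36, in <module>
    r1=fit(ring,(231,170,24,30),[b[0],b[1],th,0],[.002,.002,.05,.001])
  File "m.py", line 27, in fit
    return minimize(cost,x0,method="Nelder-Mead",options=dict(initial_simplex=sim,xatol=1e-5,fatol=1e-3,maxiter=400))
    res = _minimize_neldermead(fun, x0, args, callback, bounds=bounds,
                               **options)
    fxr = func(xr)
    fx = function(np.copy(x), *(wrapper_args + args))
  File "m.py", line 24, in cost
    A=np.stack([m.ravel() for m in model(x,roi)]+[np.ones(w*h)],1)
                                   ~~~~~^^^^^^^
  File "m.py", line 31, in ring
    i=render([(T(C*.029*[1,1]),z,1),(T(np.array([[.02,.018],[.036,.012],[.036,-.012],[.02,-.018]])),z,1),
      (T(np.array([[.015,.0178],[.032,.0035],[.032,-.0035],[.015,-.0178]])),z,0),
      (T(C*.023),z,0)]+[(T(C*.006+[.034,k]),z,1) for k in(.007,-.007)]+[(T(C*.00325+[.034,k]),z,0) for k in(.007,-.007)],roi)
  File "m.py", line 15, in render
    q=np.array([pix("top",(x,y,z)) for x,y in P])
                ~~~^^^^^^^^^^^^^^^
  File "h.py", line 8, in pix
    c=camera_model(n);p=np.array(c["R"])@np.array(X)+np.array(c["t"])
ValueError: time passes only in moves, steps and waits
```

```bash
sed -i 's/^def world/import functools\ncamera_model=functools.lru_cache(camera_model)\ndef world/' h.py
sed -i 's/X,Y,th,sp=x/X,Y,th=x/; s/th,0\],\[.002,.002,.05,.001\]/th],[.002,.002,.05]/' m.py; python3 m.py
```

```text
eyes [574.5  22.5] [573.1   7.8] back [510.9  20.6] dist 14.81207794933461 63.1544998487086
stand [array([ 530.1, -217.1]), array([ 508.4, -322.6]), array([ 445.6, -307.9]), array([ 464.4, -201.6])] [ 487.1 -262.3] [67, 108, 65, 108]
spindle hole [499.2 263.1]
ring [538.9  20.4] -8.37496784320356 121.60547228005696 init [540.1  18.1] -4.952025098616625
eyes mid fit [572.5  15.5] read [573.8  15.2]
spin [495.7 255.3] 180.6630373267895
spin [498.4 261.4] 238.44379403052284
stand [ 487.4 -262.9] -12.341753914312706 128.7125862718308 -11.591374448346128
```

send_rows:
  series:
    - {"wz": -0.087,"gripper": -1}
    - {"wz": -0.087}
    - {"dx": -24.2,"dy": -22.8}
    - {"dx": -24.2,"dy": -22.8}
    - {"dx": -24.2,"dy": -22.8}
    - {"dx": -24.2,"dy": -22.8}
    - {"dx": -24.2,"dy": -22.8}
    - {"dx": -24.2,"dy": -22.8}

```text
$.series[0]: bad value
```

send_rows:
  series:
    - {"dx": -24.2,"dy": -22.8}
    - {"dx": -24.2,"dy": -22.8}
    - {"dx": -24.2,"dy": -22.8}
    - {"dx": -24.2,"dy": -22.8}
    - {"dx": -24.2,"dy": -22.8}
    - {"dx": -24.2,"dy": -22.8}
    - {"dx": -24.2,"dy": -22.8}
    - {"dx": -24.2,"dy": -22.8}

```text
$.series[0]: bad value
```

send_rows:
  series:
    - {"dx": -7.7,"dy": -33.5}
    - {"dx": -7.7,"dy": -33.5}
    - {"dx": -7.7,"dy": -33.5}
    - {"dx": -7.7,"dy": -33.5}
    - {"dx": -7.7,"dy": -33.5}
    - {"dx": -7.7,"dy": -33.5}
    - {"dx": -7.7,"dy": -33.5}
    - {"dx": -7.7,"dy": -33.5}

```text
$.series[0]: bad value
```

send_rows:
  series:
    - {"dx": -7.7,"dy": -33.5}
    - {"dx": -7.7,"dy": -33.5}
    - {"dx": -7.7,"dy": -33.5}
    - {"dx": -7.7,"dy": -33.5}
    - {"dx": 0}
    - {"dx": 0}

```text
$.series[0]: bad value
```

send_rows:
  series:
    - {"dx": 0,"dy": 0,"dz": 0,"wx": 0,"wy": 0,"wz": -0.087,"gripper": -1}
    - {"dx": 0,"dy": 0,"dz": 0,"wx": 0,"wy": 0,"wz": -0.087,"gripper": -1}
    - {"dx": -24.2,"dy": -22.8,"dz": 0,"wx": 0,"wy": 0,"wz": 0,"gripper": -1}
    - {"dx": -24.2,"dy": -22.8,"dz": 0,"wx": 0,"wy": 0,"wz": 0,"gripper": -1}
    - {"dx": -24.2,"dy": -22.8,"dz": 0,"wx": 0,"wy": 0,"wz": 0,"gripper": -1}
    - {"dx": -24.2,"dy": -22.8,"dz": 0,"wx": 0,"wy": 0,"wz": 0,"gripper": -1}
    - {"dx": -24.2,"dy": -22.8,"dz": 0,"wx": 0,"wy": 0,"wz": 0,"gripper": -1}
    - {"dx": -24.2,"dy": -22.8,"dz": 0,"wx": 0,"wy": 0,"wz": 0,"gripper": -1}

```text
time: 0.77
tcp_pos: [0.3292, 0.3676, 0.2309]
tool_rot: [[-0.978, 0.208, -0.001], [0.208, 0.978, -0.0], [0.0, -0.001, -1.0]]
wrist_force: [0.1, -0.2, -0.5]
width: 0.0855
finger_force: 0.0
```

send_rows:
  series:
    - {"dx": -24.2,"dy": -22.8,"dz": 0,"wx": 0,"wy": 0,"wz": 0,"gripper": -1}
    - {"dx": -24.2,"dy": -22.8,"dz": 0,"wx": 0,"wy": 0,"wz": 0,"gripper": -1}
    - {"dx": -24.2,"dy": -22.8,"dz": 0,"wx": 0,"wy": 0,"wz": 0,"gripper": -1}
    - {"dx": -24.2,"dy": -22.8,"dz": 0,"wx": 0,"wy": 0,"wz": 0,"gripper": -1}
    - {"dx": -24.2,"dy": -22.8,"dz": 0,"wx": 0,"wy": 0,"wz": 0,"gripper": -1}
    - {"dx": -24.2,"dy": -22.8,"dz": 0,"wx": 0,"wy": 0,"wz": 0,"gripper": -1}
    - {"dx": -24.2,"dy": -22.8,"dz": 0,"wx": 0,"wy": 0,"wz": 0,"gripper": -1}
    - {"dx": -24.2,"dy": -22.8,"dz": 0,"wx": 0,"wy": 0,"wz": 0,"gripper": -1}

```text
time: 1.43
tcp_pos: [0.4806, 0.1489, 0.231]
tool_rot: [[-0.978, 0.208, -0.001], [0.208, 0.978, 0.0], [0.001, -0.0, -1.0]]
wrist_force: [0.4, 1.0, 0.5]
width: 0.0854
finger_force: 0.0
```

send_rows:
  series:
    - {"dx": -7.7,"dy": -33.5,"dz": 0,"wx": 0,"wy": 0,"wz": 0,"gripper": -1}
    - {"dx": -7.7,"dy": -33.5,"dz": 0,"wx": 0,"wy": 0,"wz": 0,"gripper": -1}
    - {"dx": -7.7,"dy": -33.5,"dz": 0,"wx": 0,"wy": 0,"wz": 0,"gripper": -1}
    - {"dx": -7.7,"dy": -33.5,"dz": 0,"wx": 0,"wy": 0,"wz": 0,"gripper": -1}
    - {"dx": -7.7,"dy": -33.5,"dz": 0,"wx": 0,"wy": 0,"wz": 0,"gripper": -1}
    - {"dx": -7.7,"dy": -33.5,"dz": 0,"wx": 0,"wy": 0,"wz": 0,"gripper": -1}
    - {"dx": -7.7,"dy": -33.5,"dz": 0,"wx": 0,"wy": 0,"wz": 0,"gripper": -1}
    - {"dx": -7.7,"dy": -33.5,"dz": 0,"wx": 0,"wy": 0,"wz": 0,"gripper": -1}

```text
time: 2.1
tcp_pos: [0.4841, -0.1261, 0.231]
tool_rot: [[-0.978, 0.208, -0.0], [0.208, 0.978, 0.0], [0.001, 0.0, -1.0]]
wrist_force: [-0.0, -0.4, 0.0]
width: 0.0856
finger_force: 0.0
```

send_rows:
  series:
    - {"dx": -7.7,"dy": -33.5,"dz": 0,"wx": 0,"wy": 0,"wz": 0,"gripper": -1}
    - {"dx": -7.7,"dy": -33.5,"dz": 0,"wx": 0,"wy": 0,"wz": 0,"gripper": -1}
    - {"dx": -7.7,"dy": -33.5,"dz": 0,"wx": 0,"wy": 0,"wz": 0,"gripper": -1}
    - {"dx": -7.7,"dy": -33.5,"dz": 0,"wx": 0,"wy": 0,"wz": 0,"gripper": -1}
    - {"dx": 0,"dy": 0,"dz": 0,"wx": 0,"wy": 0,"wz": 0,"gripper": -1}

```text
time: 2.52
tcp_pos: [0.4868, -0.2677, 0.2303]
tool_rot: [[-0.977, 0.214, -0.0], [0.214, 0.977, -0.002], [-0.0, -0.002, -1.0]]
wrist_force: [0.5, 0.2, 0.7]
width: 0.0853
finger_force: 0.0
```

```bash
python3 - <<'E'
from h import *
t=snapshot("top");s=snapshot("side")
cv2.imwrite("pics/t2.png",t[:,:,::-1]);cv2.imwrite("pics/s2.png",s[:,:,::-1])
a=np.hstack([crop(t[:,:,::-1],300,160,80,75,5),crop(s[:,:,::-1],235,110,80,75,5)])
cv2.imwrite("pics/m2.png",a);o=readout.observe();print(o["tcp_pos"],o["time"],o["joints"],pix("side",o["tcp_pos"]),pix("top",o["tcp_pos"]),o["tool_rot"])
E
```

```text
[ 0.48631757 -0.26304536  0.230387  ] 2.6167 [-6.41218164e-01  2.71762823e-01 -1.27661228e-02  1.28798826e+00
  3.51575243e-04 -4.28664531e-01] [273.21109068 130.0378109 ] [351.37154768 193.75074137] [[-0.9774945   0.21095765 -0.00116876]
 [ 0.21095611  0.97749465  0.00131112]
 [ 0.00141904  0.00103506 -0.99999846]]
```

View pics/m2.png

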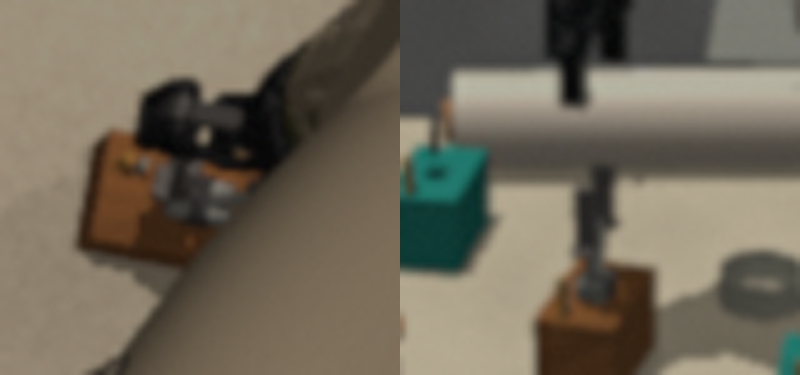

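The side crop shows the near finger tip at (572,100) and the pliers' handles at (586,215) and (604,190). I'll check the prediction for x before descending.

```bash
python3 - <<'E'
from h import *
c=np.array([.487,-.2625]);d=np.array([.211,.977])
for k in(.02,-.02):
    for z in(.12,.169):
        p=pix("side",[*(c+k*d),z]);print(k,z,p,(p-[235,110]+.5)*5+[400,0])
for q in((586,240),(604,220)): # handle bottoms
    print(q)
o=[.4863,-.2630,.2304]
for k in(.0425,-.0425):
    p=pix("side",[*(np.array(o[:2])+k*d),.2434]);print((p-[235,110]+.5)*5+[400,0])
E
```

```text
0.02 0.12 [271.73871768 159.16203449] [586.19358838 248.31017244]
0.02 0.169 [271.54330347 147.38070449] [585.21651735 189.40352246]
-0.02 0.12 [275.03911609 154.71585801] [602.69558047 226.07929003]
-0.02 0.169 [274.89179478 143.08524551] [601.95897389 167.92622754]
(586, 240)
(604, 220)
[574.80808133 108.26706346]
[611.15453331  65.27150631]
```

send_rows:
  series:
    - {"dx": 0,"dy": 0,"dz": 25,"wx": 0,"wy": 0,"wz": 0,"gripper": -1}
    - {"dx": 0,"dy": 0,"dz": 25,"wx": 0,"wy": 0,"wz": 0,"gripper": -1}
    - {"dx": 0,"dy": 0,"dz": 25,"wx": 0,"wy": 0,"wz": 0,"gripper": -1}
    - {"dx": 0,"dy": 0,"dz": 20,"wx": 0,"wy": 0,"wz": 0,"gripper": -1}
    - {"dx": 0,"dy": 0,"dz": 16.4,"wx": 0,"wy": 0,"wz": 0,"gripper": -1}
    - {"dx": 0,"dy": 0,"dz": 0,"wx": 0,"wy": 0,"wz": 0,"gripper": -1}

```text
time: 3.12
tcp_pos: [0.4846, -0.2587, 0.1163]
tool_rot: [[-0.978, 0.207, -0.006], [0.207, 0.978, 0.005], [0.006, 0.003, -1.0]]
wrist_force: [0.2, 1.1, -0.4]
width: 0.0859
finger_force: 0.0
```

send_rows:
  series:
    - {"dx": 0,"dy": 0,"dz": 0,"wx": 0,"wy": 0,"wz": 0,"gripper": -0.3}
    - {"dx": 0,"dy": 0,"dz": 0,"wx": 0,"wy": 0,"wz": 0,"gripper": -0.2}
    - {"dx": 0,"dy": 0,"dz": 0,"wx": 0,"wy": 0,"wz": 0,"gripper": -0.15}
    - {"dx": 0,"dy": 0,"dz": 0,"wx": 0,"wy": 0,"wz": 0,"gripper": -0.12}
    - {"dx": 0,"dy": 0,"dz": 0,"wx": 0,"wy": 0,"wz": 0,"gripper": -0.1}
    - {"dx": 0,"dy": 0,"dz": 0,"wx": 0,"wy": 0,"wz": 0,"gripper": -0.1}
    - {"dx": 0,"dy": 0,"dz": 0,"wx": 0,"wy": 0,"wz": 0,"gripper": -0.1}
  force: 60

```text
time: 3.7
tcp_pos: [0.4879, -0.2631, 0.1221]
tool_rot: [[-0.978, 0.209, 0.003], [0.209, 0.978, -0.003], [-0.003, -0.002, -1.0]]
wrist_force: [-1.8, -0.9, 6.5]
width: 0.047
finger_force: 11.4
```

send_rows:
  series:
    - {"dx": 0,"dy": 0,"dz": 0,"wx": 0,"wy": 0,"wz": 0,"gripper": -0.1}
    - {"dx": 0,"dy": 0,"dz": 0,"wx": 0,"wy": 0,"wz": 0,"gripper": -0.1}
    - {"dx": 0,"dy": 0,"dz": 0,"wx": 0,"wy": 0,"wz": 0,"gripper": -0.1}
    - {"dx": 0,"dy": 0,"dz": 0,"wx": 0,"wy": 0,"wz": 0,"gripper": -0.1}

```text
time: 4.03
tcp_pos: [0.4879, -0.2632, 0.1221]
tool_rot: [[-0.978, 0.209, 0.003], [0.209, 0.978, -0.003], [-0.003, -0.002, -1.0]]
wrist_force: [-0.8, -0.0, 7.0]
width: 0.0473
finger_force: 11.4
```

send_rows:
  series:
    - {"dx": 0,"dy": 0,"dz": -3,"wx": 0,"wy": 0,"wz": 0,"gripper": -0.1}
    - {"dx": 0,"dy": 0,"dz": -5,"wx": 0,"wy": 0,"wz": 0,"gripper": -0.1}
    - {"dx": 0,"dy": 0,"dz": -8,"wx": 0,"wy": 0,"wz": 0,"gripper": -0.1}
    - {"dx": 0,"dy": 0,"dz": -12,"wx": 0,"wy": 0,"wz": 0,"gripper": -0.1}
    - {"dx": 0,"dy": 0,"dz": -12,"wx": 0,"wy": 0,"wz": 0,"gripper": -0.1}
    - {"dx": 0,"dy": 0,"dz": 0,"wx": 0,"wy": 0,"wz": 0,"gripper": -0.1}
    - {"dx": 0,"dy": 0,"dz": 0,"wx": 0,"wy": 0,"wz": 0,"gripper": -0.1}

```text
time: 4.62
tcp_pos: [0.4874, -0.2623, 0.1607]
tool_rot: [[-0.978, 0.208, 0.002], [0.208, 0.978, -0.001], [-0.002, -0.001, -1.0]]
wrist_force: [-0.5, 0.2, -1.9]
width: 0.0471
finger_force: 8.9
```

```bash
python3 - <<'E'
from h import *
s=snapshot("side");o=readout.observe();print(o["tcp_pos"],o["wrist_force"],o["width"],o["finger_force"],o["tool_rot"],o["moment"])
cv2.imwrite("pics/s3.png",s[:,:,::-1])
cv2.imwrite("pics/m3.png",crop(s[:,:,::-1],240,110,70,75,8))
E
```

```text
[ 0.48690719 -0.26197018  0.15987369] [-0.99932407 -0.49381775 -1.49162247] 0.04734352106481021 8.868840783834457 [[-9.78069915e-01  2.08276693e-01  2.47432227e-04]
 [ 2.08276702e-01  9.78069944e-01  9.29487605e-06]
 [-2.40070118e-04  6.06254067e-05 -9.99999969e-01]] [ 0.0419868   0.02436034 -0.04936715]
```

View pics/m3.png

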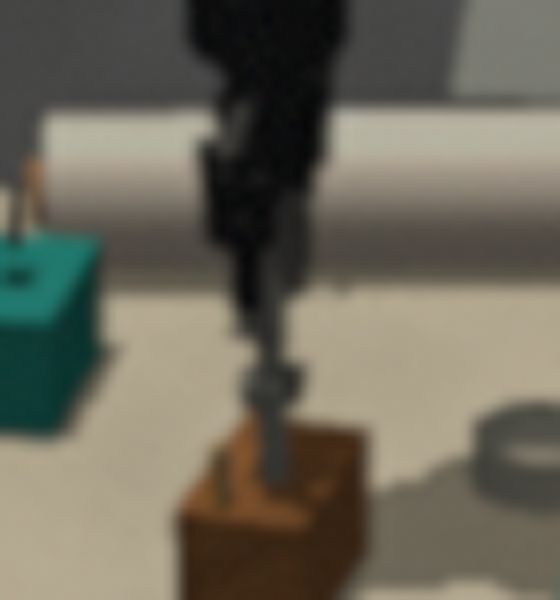

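The pliers hang upright in the gripper, with the head at crop (270,385) and the jaws still in the pocket. Next I'll lift them and refine the eyes in the two images already taken.

send_rows:
  series:
    - {"dx": 0,"dy": 0,"dz": -20,"wx": 0,"wy": 0,"wz": 0,"gripper": -0.1}
    - {"dx": 0,"dy": 0,"dz": -25,"wx": 0,"wy": 0,"wz": 0,"gripper": -0.1}
    - {"dx": 0,"dy": 0,"dz": -25,"wx": 0,"wy": 0,"wz": 0,"gripper": -0.1}
    - {"dx": 0,"dy": 0,"dz": -20,"wx": 0,"wy": 0,"wz": 0,"gripper": -0.1}
    - {"dx": 0,"dy": 0,"dz": 0,"wx": 0,"wy": 0,"wz": -0.055,"gripper": -0.1}
    - {"dx": 0,"dy": 0,"dz": 0,"wx": 0,"wy": 0,"wz": -0.05,"gripper": -0.1}

```text
time: 5.17
tcp_pos: [0.4873, -0.2623, 0.2507]
tool_rot: [[-0.995, 0.102, 0.001], [0.102, 0.995, -0.001], [-0.002, -0.001, -1.0]]
wrist_force: [-0.1, -0.3, -2.3]
width: 0.0471
finger_force: 7.6
```

```bash
python3 - <<'E'
from h import *
import re
src=open("m.py").read().split("m=(ea+eb)/2")[0]
exec(src)
print("pivot pred",pix("side",(.487,-.262,.115)),"seen 273.7 158.1")
roi=(233,170,17,9)
for n in("top0","t2"):
    t=cv2.cvtColor(cv2.imread(f"pics/{n}.png"),cv2.COLOR_BGR2GRAY).astype(float)
    for rr,x0 in((roi,[.539,.0195,-.1]),((229,169,27,31),[.539,.0195,-.1])):
        q=fit(ring,rr,x0,[.002,.002,.03]);e=q.x[:2]+.034*np.array([np.cos(q.x[2]),np.sin(q.x[2])])
        print(n,rr,mm(q.x),np.degrees(q.x[2]).round(1),"eyes",mm(e),q.fun.round(1))
o=readout.observe();print(o["tcp_pos"],o["tool_rot"][:,1],o["finger_force"],o["width"])
E
```

```text
eyes [574.5  22.5] [573.1   7.8] back [510.9  20.6] dist 14.81207794933461 63.1544998487086
stand [array([ 530.1, -217.1]), array([ 508.4, -322.6]), array([ 445.6, -307.9]), array([ 464.4, -201.6])] [ 487.1 -262.3] [67, 108, 65, 108]
spindle hole [499.2 263.1]
pivot pred [273.40673755 158.15398058] seen 273.7 158.1
top0 (233, 170, 17, 9) [541.1  22.2] -12.1 eyes [574.4  15.1] 57.7
top0 (229, 169, 27, 31) [538.9  20.4] -5.5 eyes [572.8  17.1] 125.0
t2 (233, 170, 17, 9) [541.1  22.3] -12.2 eyes [574.3  15.1] 67.0
t2 (229, 169, 27, 31) [538.9  20.4] -5.5 eyes [572.8  17.1] 143.7
[ 0.48734946 -0.26227371  0.25068463] [ 1.02014445e-01  9.94782662e-01 -7.12682086e-04] 7.614612579345703 0.047093873547242364
```

send_rows:
  series:
    - {"dx": -6.4,"dy": 31.7,"dz": 0,"wx": 0,"wy": 0,"wz": 0,"gripper": -0.1}
    - {"dx": -6.4,"dy": 31.7,"dz": 0,"wx": 0,"wy": 0,"wz": 0,"gripper": -0.1}
    - {"dx": -6.4,"dy": 31.7,"dz": 0,"wx": 0,"wy": 0,"wz": 0,"gripper": -0.1}
    - {"dx": -6.4,"dy": 31.7,"dz": 0,"wx": 0,"wy": 0,"wz": 0,"gripper": -0.1}
    - {"dx": -6.4,"dy": 31.7,"dz": 0,"wx": 0,"wy": 0,"wz": 0,"gripper": -0.1}
    - {"dx": -6.4,"dy": 31.7,"dz": 0,"wx": 0,"wy": 0,"wz": 0,"gripper": -0.1}
    - {"dx": -6.4,"dy": 31.7,"dz": 0,"wx": 0,"wy": 0,"wz": 0,"gripper": -0.1}
    - {"dx": -6.4,"dy": 31.7,"dz": 0,"wx": 0,"wy": 0,"wz": 0,"gripper": -0.1}

```text
time: 5.83
tcp_pos: [0.5641, -0.0134, 0.2488]
tool_rot: [[-0.995, 0.105, -0.002], [0.105, 0.995, 0.0], [0.002, 0.0, -1.0]]
wrist_force: [0.2, -0.7, -2.0]
width: 0.0469
finger_force: 8.2
```

send_rows:
  series:
    - {"dx": -6.8,"dy": 31.3,"dz": 0,"wx": 0,"wy": 0,"wz": 0,"gripper": -0.1}
    - {"dx": 0,"dy": 0,"dz": 25,"wx": 0,"wy": 0,"wz": 0,"gripper": -0.1}
    - {"dx": 0,"dy": 0,"dz": 25,"wx": 0,"wy": 0,"wz": 0,"gripper": -0.1}
    - {"dx": 0,"dy": 0,"dz": 25,"wx": 0,"wy": 0,"wz": 0,"gripper": -0.1}
    - {"dx": 0,"dy": 0,"dz": 25,"wx": 0,"wy": 0,"wz": 0,"gripper": -0.1}
    - {"dx": 0,"dy": 0,"dz": 0,"wx": 0,"wy": 0,"wz": 0,"gripper": -0.1}
    - {"dx": 0,"dy": 0,"dz": 0,"wx": 0,"wy": 0,"wz": 0,"gripper": -0.1}

```text
time: 6.42
tcp_pos: [0.5725, 0.0156, 0.148]
tool_rot: [[-0.995, 0.105, -0.005], [0.105, 0.995, 0.001], [0.005, 0.0, -1.0]]
wrist_force: [0.4, -0.7, -1.4]
width: 0.0472
finger_force: 7.5
```

```bash
python3 - <<'E'
from h import *
s=snapshot("side");t=snapshot("top");o=readout.observe();print(o["tcp_pos"],o["wrist_force"],o["width"],o["finger_force"],o["tool_rot"][:,1:])
cv2.imwrite("pics/s4.png",s[:,:,::-1]);cv2.imwrite("pics/t4.png",t[:,:,::-1])
cv2.imwrite("pics/m4.png",np.hstack([crop(s[:,:,::-1],222,177,50,60,8),crop(t[:,:,::-1],215,160,50,60,8)]))
for X in((.574,.0152,.03),(.574,.0152,.005),(.5745,.0222,.005),(.573,.0082,.005)): print((pix("side",X)-[222,177]+.5)*8,(pix("top",X)-[215,160]+.5)*8+[400,0])
E
```

```text
[0.57500556 0.01515171 0.15097636] [ 0.31896471 -0.42135357 -1.89856094] 0.047260876469213293 7.529228925704956 [[ 1.04711051e-01  1.20341090e-03]
 [ 9.94502682e-01 -2.04940484e-05]
 [ 1.05629110e-04 -9.99999276e-01]]
[146.89467279 310.58931421] [609.55031484 119.18334416]
[149.68470871 359.03511414] [612.90515235 130.46092059]
[145.82847202 368.02566543] [594.39609395 129.50509812]
[154.64959408 350.16674946] [631.43579194 132.7214487 ]
```

View pics/m4.png

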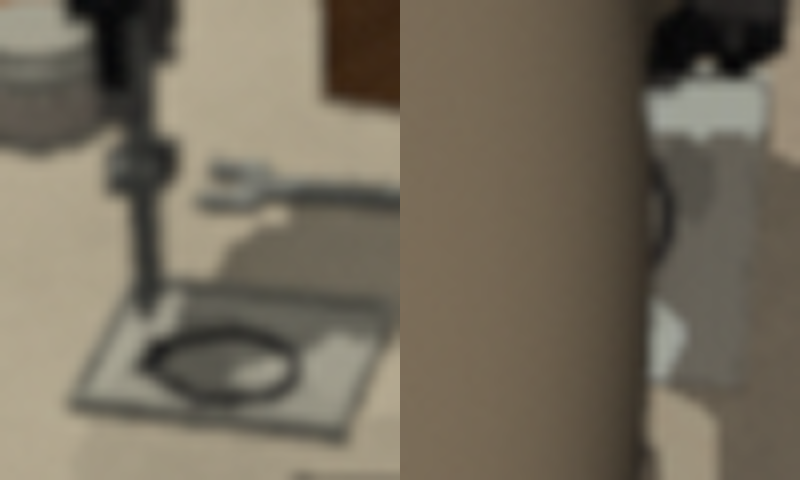

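Side crop: plier tips at (148,310) and ring eyes at (150,358), both matching the prediction (147,310)/(150,359). Descending.

send_rows:
  series:
    - {"dx": 0.5,"dy": 0,"dz": 12,"wx": 0,"wy": 0,"wz": 0,"gripper": -0.1}
    - {"dx": 0,"dy": 0,"dz": 8,"wx": 0,"wy": 0,"wz": 0,"gripper": -0.1}
    - {"dx": 0,"dy": 0,"dz": 0,"wx": 0,"wy": 0,"wz": 0,"gripper": -0.1}
    - {"dx": 0,"dy": 0,"dz": 1.5,"wx": 0,"wy": 0,"wz": 0,"gripper": -0.1}
    - {"dx": 0,"dy": 0,"dz": 1,"wx": 0,"wy": 0,"wz": 0,"gripper": -0.1}
    - {"dx": 0,"dy": 0,"dz": 0,"wx": 0,"wy": 0,"wz": 0,"gripper": -0.1}

```text
time: 7.02
tcp_pos: [0.5742, 0.0152, 0.1279]
tool_rot: [[-0.995, 0.105, 0.001], [0.105, 0.995, -0.0], [-0.001, 0.0, -1.0]]
wrist_force: [0.2, 0.4, -2.1]
width: 0.047
finger_force: 7.5
```

send_rows:
  series:
    - {"dx": 0,"dy": 0,"dz": 1,"wx": 0,"wy": 0,"wz": 0,"gripper": -0.1}
    - {"dx": 0,"dy": 0,"dz": 0,"wx": 0,"wy": 0,"wz": 0,"gripper": -0.1}
    - {"dx": 0,"dy": 0,"dz": 0,"wx": 0,"wy": 0,"wz": 0,"gripper": -0.1}

```text
time: 7.27
tcp_pos: [0.5739, 0.0153, 0.1265]
tool_rot: [[-0.995, 0.105, 0.0], [0.105, 0.995, 0.0], [-0.0, 0.0, -1.0]]
wrist_force: [0.2, -0.1, -2.0]
width: 0.0472
finger_force: 7.5
```

send_rows:
  series:
    - {"dx": 0,"dy": 0,"dz": 1.5,"wx": 0,"wy": 0,"wz": 0,"gripper": -0.1}
    - {"dx": 0,"dy": 0,"dz": 0,"wx": 0,"wy": 0,"wz": 0,"gripper": -0.1}
    - {"dx": 0,"dy": 0,"dz": 0,"wx": 0,"wy": 0,"wz": 0,"gripper": -0.1}

```text
time: 7.52
tcp_pos: [0.5738, 0.0154, 0.1248]
tool_rot: [[-0.995, 0.105, -0.0], [0.105, 0.995, 0.0], [0.0, 0.0, -1.0]]
wrist_force: [-0.3, 0.4, -2.1]
width: 0.0468
finger_force: 7.5
```

send_rows:
  series:
    - {"dx": 0,"dy": 0,"dz": 1,"wx": 0,"wy": 0,"wz": 0,"gripper": -0.1}
    - {"dx": 0,"dy": 0,"dz": 0,"wx": 0,"wy": 0,"wz": 0,"gripper": -0.1}
    - {"dx": 0,"dy": 0,"dz": 0,"wx": 0,"wy": 0,"wz": 0,"gripper": -0.1}

```text
time: 7.77
tcp_pos: [0.5739, 0.0153, 0.1239]
tool_rot: [[-0.995, 0.105, 0.0], [0.105, 0.995, 0.0], [-0.0, 0.0, -1.0]]
wrist_force: [0.7, -0.1, -0.4]
width: 0.0472
finger_force: 7.5
```

send_rows:
  series:
    - {"dx": 0,"dy": 0,"dz": 1,"wx": 0,"wy": 0,"wz": 0,"gripper": -0.1}
    - {"dx": 0,"dy": 0,"dz": 0,"wx": 0,"wy": 0,"wz": 0,"gripper": -0.1}
    - {"dx": 0,"dy": 0,"dz": 0,"wx": 0,"wy": 0,"wz": 0,"gripper": -0.1}

```text
time: 8.02
tcp_pos: [0.5745, 0.0153, 0.1237]
tool_rot: [[-0.995, 0.105, 0.002], [0.105, 0.995, -0.0], [-0.002, 0.0, -1.0]]
wrist_force: [-0.7, -1.0, 4.5]
width: 0.047
finger_force: 8.1
```

send_rows:
  series:
    - {"dx": 0,"dy": 0,"dz": -1,"wx": 0,"wy": 0,"wz": 0,"gripper": -0.06}
    - {"dx": 0,"dy": 0,"dz": 0,"wx": 0,"wy": 0,"wz": 0,"gripper": -0.02}
    - {"dx": 0,"dy": 0,"dz": 0,"wx": 0,"wy": 0,"wz": 0,"gripper": 0.02}
    - {"dx": 0,"dy": 0,"dz": 0,"wx": 0,"wy": 0,"wz": 0,"gripper": 0.05}
    - {"dx": 0,"dy": 0,"dz": 0,"wx": 0,"wy": 0,"wz": 0,"gripper": 0.05}
    - {"dx": 0,"dy": 0,"dz": 0,"wx": 0,"wy": 0,"wz": 0,"gripper": 0.05}

```text
time: 8.52
tcp_pos: [0.5748, 0.0148, 0.1252]
tool_rot: [[-0.994, 0.105, 0.002], [0.105, 0.994, -0.001], [-0.003, -0.001, -1.0]]
wrist_force: [-0.6, -0.5, 8.7]
width: 0.0413
finger_force: 27.6
```

send_rows:
  series:
    - {"dx": 0,"dy": 0,"dz": 0,"wx": 0,"wy": 0,"wz": 0,"gripper": 0.09}
    - {"dx": 0,"dy": 0,"dz": 0,"wx": 0,"wy": 0,"wz": 0,"gripper": 0.13}
    - {"dx": 0,"dy": 0,"dz": 0,"wx": 0,"wy": 0,"wz": 0,"gripper": 0.13}
    - {"dx": 0,"dy": 0,"dz": 0,"wx": 0,"wy": 0,"wz": 0,"gripper": 0.13}

```text
time: 8.85
tcp_pos: [0.5753, 0.0155, 0.1258]
tool_rot: [[-0.995, 0.104, 0.004], [0.104, 0.995, 0.0], [-0.004, 0.001, -1.0]]
wrist_force: [-1.1, 0.7, 10.5]
width: 0.0379
finger_force: 31.2
```

send_rows:
  series:
    - {"dx": 0,"dy": 0,"dz": -1.5,"wx": 0,"wy": 0,"wz": 0,"gripper": 0.17}
    - {"dx": 0,"dy": 0,"dz": 0,"wx": 0,"wy": 0,"wz": 0,"gripper": 0.21}
    - {"dx": 0,"dy": 0,"dz": -0.5,"wx": 0,"wy": 0,"wz": 0,"gripper": 0.25}
    - {"dx": 0,"dy": 0,"dz": 0,"wx": 0,"wy": 0,"wz": 0,"gripper": 0.25}
    - {"dx": 0,"dy": 0,"dz": 0,"wx": 0,"wy": 0,"wz": 0,"gripper": 0.25}

```text
time: 9.27
tcp_pos: [0.5747, 0.0162, 0.1268]
tool_rot: [[-0.995, 0.104, 0.002], [0.104, 0.995, 0.002], [-0.002, 0.002, -1.0]]
wrist_force: [-0.0, 3.7, 6.1]
width: 0.0326
finger_force: 32.8
```

send_rows:
  series:
    - {"dx": 0,"dy": 0,"dz": -0.5,"wx": 0,"wy": 0,"wz": 0,"gripper": 0.29}
    - {"dx": 0,"dy": 0,"dz": 0,"wx": 0,"wy": 0,"wz": 0,"gripper": 0.33}
    - {"dx": 0,"dy": 0,"dz": -0.5,"wx": 0,"wy": 0,"wz": 0,"gripper": 0.36}
    - {"dx": 0,"dy": 0,"dz": 0,"wx": 0,"wy": 0,"wz": 0,"gripper": 0.36}
    - {"dx": 0,"dy": 0,"dz": 0,"wx": 0,"wy": 0,"wz": 0,"gripper": 0.36}

```text
time: 9.68
tcp_pos: [0.5743, 0.0157, 0.1273]
tool_rot: [[-0.995, 0.104, 0.001], [0.104, 0.995, 0.001], [-0.001, 0.001, -1.0]]
wrist_force: [2.1, 2.4, 5.4]
width: 0.0281
finger_force: 34.2
```

send_rows:
  series:
    - {"dx": 0,"dy": 0,"dz": -0.5,"wx": 0,"wy": 0,"wz": 0,"gripper": 0.4}
    - {"dx": 0,"dy": 0,"dz": -0.5,"wx": 0,"wy": 0,"wz": 0,"gripper": 0.44}
    - {"dx": 0,"dy": 0,"dz": 0,"wx": 0,"wy": 0,"wz": 0,"gripper": 0.44}
    - {"dx": 0,"dy": 0,"dz": 0,"wx": 0,"wy": 0,"wz": 0,"gripper": 0.44}
    - {"dx": 0,"dy": 0,"dz": 0,"wx": 0,"wy": 0,"wz": 0,"gripper": 0.44}

```text
time: 10.1
tcp_pos: [0.5737, 0.0152, 0.1276]
tool_rot: [[-0.994, 0.105, -0.001], [0.105, 0.994, -0.0], [0.001, -0.0, -1.0]]
wrist_force: [-0.2, 0.9, 1.4]
width: 0.0247
finger_force: 35.1
```

send_rows:
  series:
    - {"dx": 0,"dy": 0,"dz": -2,"wx": 0,"wy": 0,"wz": 0,"gripper": 0.44}
    - {"dx": 0,"dy": 0,"dz": -3,"wx": 0,"wy": 0,"wz": 0,"gripper": 0.44}
    - {"dx": 0,"dy": 0,"dz": -5,"wx": 0,"wy": 0,"wz": 0,"gripper": 0.44}
    - {"dx": 0,"dy": 0,"dz": -10,"wx": 0,"wy": 0,"wz": 0,"gripper": 0.44}
    - {"dx": 0,"dy": 0,"dz": -10,"wx": 0,"wy": 0,"wz": 0,"gripper": 0.44}
    - {"dx": 0,"dy": 0,"dz": 0,"wx": 0,"wy": 0,"wz": 0,"gripper": 0.44}

```text
time: 10.6
tcp_pos: [0.5754, 0.0151, 0.1609]
tool_rot: [[-0.994, 0.105, 0.004], [0.105, 0.995, -0.001], [-0.004, -0.0, -1.0]]
wrist_force: [0.3, 0.2, -2.5]
width: 0.0243
finger_force: 34.5
```

```bash
python3 - <<'E'
from h import *
s=snapshot("side");t=snapshot("top");o=readout.observe();print(o["tcp_pos"],o["wrist_force"],o["width"],o["finger_force"],o["tool_rot"][:,1:])
cv2.imwrite("pics/s5.png",s[:,:,::-1]);cv2.imwrite("pics/t5.png",t[:,:,::-1])
cv2.imwrite("pics/m5.png",crop(s[:,:,::-1],218,165,60,65,9))
E
```

```text
[0.57463344 0.01522484 0.15902126] [ 0.02963588  0.02685182 -1.85064069] 0.024582922302607054 34.4449488643113 [[ 1.04581389e-01  2.25638565e-03]
 [ 9.94516331e-01 -2.47687082e-04]
 [-1.03529285e-05 -9.99997424e-01]]
```

View pics/m5.png

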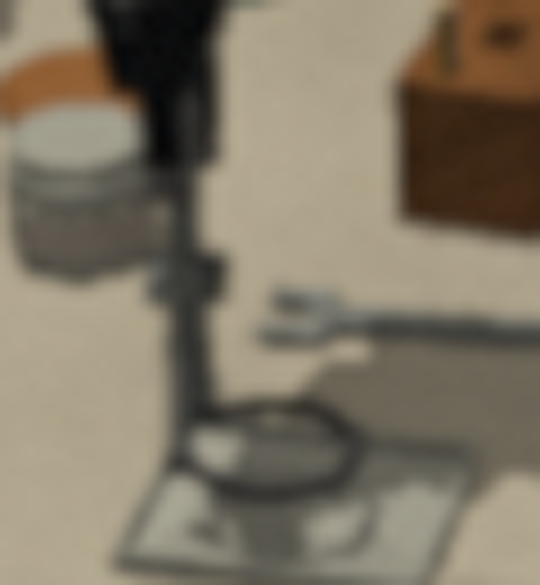

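The side crop shows the ring hanging level from the tips, with the eyes at (185,450) and the back at (355,445), just above the tray. Carrying it to the spindle.

send_rows:
  series:
    - {"dx": 0,"dy": 0,"dz": -8,"wx": 0,"wy": 0,"wz": 0,"gripper": 0.455}
    - {"dx": 0,"dy": 0,"dz": -16,"wx": 0,"wy": 0,"wz": 0,"gripper": 0.455}
    - {"dx": 0,"dy": 0,"dz": -18,"wx": 0,"wy": 0,"wz": 0,"gripper": 0.455}
    - {"dx": 0,"dy": 0,"dz": -16,"wx": 0,"wy": 0,"wz": 0,"gripper": 0.455}
    - {"dx": 0,"dy": 0,"dz": -8,"wx": 0,"wy": 0,"wz": 0,"gripper": 0.455}
    - {"dx": 3,"dy": 10,"dz": 0,"wx": 0,"wy": 0,"wz": 0,"gripper": 0.455}
    - {"dx": 6,"dy": 20,"dz": 0,"wx": 0,"wy": 0,"wz": 0,"gripper": 0.455}
    - {"dx": 8,"dy": 28,"dz": 0,"wx": 0,"wy": 0,"wz": 0,"gripper": 0.455}

```text
time: 11.37
tcp_pos: [0.5627, 0.0744, 0.2229]
tool_rot: [[-0.994, 0.108, -0.001], [0.108, 0.994, -0.0], [0.001, -0.0, -1.0]]
wrist_force: [0.8, 0.3, -2.1]
width: 0.0239
finger_force: 34.9
```

send_rows:
  series:
    - {"dx": 8,"dy": 28,"dz": 0,"wx": 0,"wy": 0,"wz": 0,"gripper": 0.455}
    - {"dx": 8,"dy": 28,"dz": 0,"wx": 0,"wy": 0,"wz": 0,"gripper": 0.455}
    - {"dx": 8,"dy": 28,"dz": 0,"wx": 0,"wy": 0,"wz": 0,"gripper": 0.455}
    - {"dx": 8,"dy": 28,"dz": 0,"wx": 0,"wy": 0,"wz": 0,"gripper": 0.455}
    - {"dx": 8,"dy": 28,"dz": 0,"wx": 0,"wy": 0,"wz": 0,"gripper": 0.455}
    - {"dx": 6,"dy": 20,"dz": 0,"wx": 0,"wy": 0,"wz": 0,"gripper": 0.455}
    - {"dx": 6.4,"dy": 20,"dz": 0,"wx": 0,"wy": 0,"wz": 0,"gripper": 0.455}
    - {"dx": 0,"dy": 0,"dz": 0,"wx": 0,"wy": 0,"wz": 0,"gripper": 0.455}

```text
time: 12.03
tcp_pos: [0.5275, 0.2633, 0.2225]
tool_rot: [[-0.995, 0.1, -0.003], [0.1, 0.995, 0.001], [0.003, 0.001, -1.0]]
wrist_force: [-0.6, -0.4, -2.8]
width: 0.0241
finger_force: 34.8
```

```bash
python3 - <<'E'
from h import *
s=snapshot("side");t=snapshot("top");o=readout.observe();print(o["tcp_pos"],o["wrist_force"],o["width"],o["finger_force"],o["tool_rot"][:,1:])
cv2.imwrite("pics/s6.png",s[:,:,::-1]);cv2.imwrite("pics/t6.png",t[:,:,::-1])
S=[228,195];T=[130,155]
cv2.imwrite("pics/m6.png",np.hstack([crop(s[:,:,::-1],*S,50,74,8),crop(t[:,:,::-1],*T,50,74,8)]))
p=o["tcp_pos"];R=o["tool_rot"];x=-R[:,0];y=R[:,1]
P=lambda n,X,o,d:((pix(n,X)-o+.5)*8-.5+[d,0]).round()
z=p[2]-.1246
for nm,a,b in(("eyemid",0,0),("e+",0,.0178),("e-",0,-.0178),("back",-.0614,0),("backout",-.0644,0)):
    X=p+a*x+b*y;X[2]=z+.002;print(nm,X.round(4),P("side",X,S,0),P("top",X,T,400))
for X in((.499,.2625,.082),(.524,.2625,.08),(.474,.2625,.08),(.499,.2375,.08),(.499,.2875,.08)): print(X,P("side",X,S,0),P("top",X,T,400))
E
```

```text
[0.52854892 0.26030939 0.22271788] [ 0.16255329 -0.00715538 -2.82436786] 0.024104617701846815 34.82012845604913 [[ 1.02307191e-01 -1.81831725e-03]
 [ 9.94752410e-01 -7.57156072e-04]
 [-9.39211580e-04 -9.99998060e-01]]
eyemid [0.5285 0.2603 0.1001] [ 99. 379.] [576. 266.]
e+ [0.5304 0.278  0.1001] [ 86. 408.] [526. 262.]
e- [0.5267 0.2426 0.1001] [112. 350.] [627. 271.]
back [0.4675 0.2666 0.1001] [264. 399.] [555. 442.]
backout [0.4645 0.2669 0.1001] [272. 399.] [554. 450.]
(0.499, 0.2625, 0.082) [181. 427.] [583. 357.]
(0.524, 0.2625, 0.08) [113. 428.] [585. 287.]
(0.474, 0.2625, 0.08) [249. 435.] [583. 428.]
(0.499, 0.2375, 0.08) [191. 391.] [655. 356.]
(0.499, 0.2875, 0.08) [171. 474.] [514. 359.]
```

View pics/m6.png

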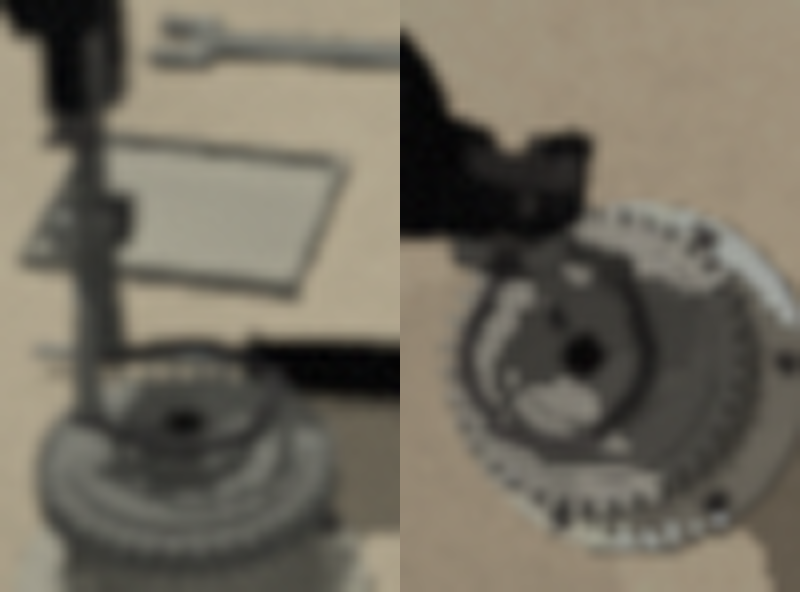

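Top crop: spindle centre hole at (583,355), ring outer edges at 462 and 655, so the ring sits slightly to +y and yawed. Side crop: hole at (182,421), tips at (88,415) and (115,352). I'll fit the ring pose in both views.

```bash
cat > f.py <<'E'
from h import *
from scipy.optimize import minimize
S=8;a=np.linspace(0,2*np.pi,60,endpoint=False);C=np.c_[np.cos(a),np.sin(a)]
def ringpolys(x,y,z,th,sp,pit=0,rol=0): # x,y,z: middle between the eyes
    L=63.88*np.cos(np.arctan2(7,63.5)+sp/2)/1e3
    out=[]
    for sgn in(1,-1):
        aa=np.linspace(np.radians(28),np.pi,30)
        o=np.c_[np.cos(aa),np.sin(aa)]*.029;i=np.c_[np.cos(aa),np.sin(aa)]*.0235
        lug=C*.006+[.034,.007]
        band=np.r_[[[.034,.012]],o,i[::-1],[[.030,.004]]]
        for P,val in((band,1),(lug,1),(C*.002+[.034,.007],1)):
            P=P*[1,sgn]+[.0295,0]
            q=sgn*sp/2;P=P@np.array([[np.cos(q),np.sin(q)],[-np.sin(q),np.cos(q)]])-[L,0]
            zz=z+P[:,0]*pit+P[:,1]*rol
            c,s=np.cos(th),np.sin(th);P=P@np.array([[c,s],[-s,c]])+[x,y]
            out.append((np.c_[P,zz],val))
    return out
def rend(n,polys,roi):
    u0,v0,w,h=roi;im=np.zeros((h*S,w*S),np.float32)
    for P,val in polys:
        q=np.array([pix(n,p) for p in P]);q=((q-[u0,v0]+.5)*S-.5)*16
        cv2.fillPoly(im,[q.round().astype(np.int32)],val,shift=4)
    return cv2.GaussianBlur(cv2.resize(im,(w,h),interpolation=cv2.INTER_AREA),(0,0),.6)
def bh(f): 
    g=cv2.cvtColor(cv2.imread(f),cv2.COLOR_BGR2GRAY);g4=cv2.resize(g,None,fx=4,fy=4,interpolation=cv2.INTER_CUBIC)
    b=cv2.morphologyEx(g4,cv2.MORPH_BLACKHAT,cv2.getStructuringElement(cv2.MORPH_ELLIPSE,(17,17)))
    return cv2.resize(b,g.shape[::-1],interpolation=cv2.INTER_AREA).astype(np.float32)
def fit(ims,x0,steps,full):
    def cost(x):
        tot=0;d=[]
        for n,(B,roi) in ims.items():
            u0,v0,w,h=roi;m=rend(n,ringpolys(*full(x)),roi);b=B[v0:v0+h,u0:u0+w]
            r=np.corrcoef(m.ravel(),b.ravel())[0,1];tot-=r;d.append(r)
        cost.d=d;return tot
    x0=np.array(x0,float);sim=np.vstack([x0,x0+np.diag(steps)])
    q=minimize(cost,x0,method="Nelder-Mead",options=dict(initial_simplex=sim,xatol=1e-4,fatol=1e-4,maxiter=300));cost(q.x);return q.x,cost.d
E
cat > g.py <<'E'
from f import *
T=bh("pics/t6.png");Sd=bh("pics/s6.png")
top=(T,(183-130+130-48,155+29,40,33))
side=(Sd,(228+5,195+38,36,22))
top=(T,(135,184,40,33))
th0=-.13
for nm,ims in(("both",dict(top=top,side=side)),("top",dict(top=top)),("side",dict(side=side))):
    if nm=="top": full=lambda x:(x[0],x[1],.1,x[2],.335);x,d=fit(ims,[.5285,.2603,th0],[.002,.002,.05],full)
    else: full=lambda x:(x[0],x[1],x[3],x[2],.335);x,d=fit(ims,[.5285,.2603,th0,.1],[.002,.002,.05,.002],full)
    L=.0314;ax=x[:2]-L*np.array([np.cos(x[2]),np.sin(x[2])])
    print(nm,(x*1e3).round(1),np.degrees(x[2]).round(1),"centre",(ax*1e3).round(1),d)
E
python3 g.py
```

```text
both [ 526.7  263.2 -134.6   99.5] -7.7 centre [495.5 267.4] [np.float64(0.553466810646414), np.float64(0.5007247777330754)]
top [527.8 272.4 184.6] 10.6 centre [497.  266.6] [np.float64(0.6107877651010302)]
side [ 524.4  264.  -204.2  101.2] -11.7 centre [493.7 270.3] [np.float64(0.5216018434469425)]
```

send_rows:
  series:
    - {"dx": -3.1,"dy": -3.9,"dz": 0,"wx": 0,"wy": 0,"wz": 0,"gripper": 0.455}
    - {"dx": 0,"dy": 0,"dz": 5,"wx": 0,"wy": 0,"wz": 0,"gripper": 0.455}
    - {"dx": 0,"dy": 0,"dz": 5,"wx": 0,"wy": 0,"wz": 0,"gripper": 0.455}
    - {"dx": 0,"dy": 0,"dz": 0,"wx": 0,"wy": 0,"wz": 0,"gripper": 0.455}
    - {"dx": 0,"dy": 0,"dz": 0,"wx": 0,"wy": 0,"wz": 0,"gripper": 0.455}
    - {"dx": 0,"dy": 0,"dz": 0,"wx": 0,"wy": 0,"wz": 0,"gripper": 0.455}

```text
time: 12.63
tcp_pos: [0.5325, 0.2546, 0.2138]
tool_rot: [[-0.994, 0.106, -0.0], [0.106, 0.994, -0.0], [0.0, -0.0, -1.0]]
wrist_force: [-1.0, -0.7, -2.6]
width: 0.0243
finger_force: 34.8
```

```bash
python3 - <<'E'
from f import *
o=readout.observe();p=o["tcp_pos"];print(p,o["width"],o["wrist_force"])
for n in("side","top"): cv2.imwrite(f"pics/{n[0]}7.png",snapshot(n)[:,:,::-1])
T=bh("pics/t7.png");Sd=bh("pics/s7.png")
top=(T,(135,184,40,33));side=(Sd,(233,233,36,24))
for nm,ims in(("both",dict(top=top,side=side)),("top",dict(top=top))):
  for th0 in(-.13,-.2):
    if nm=="top": full=lambda x:(x[0],x[1],.091,x[2],.335);x,d=fit(ims,[p[0],p[1],th0],[.002,.002,.05],full)
    else: full=lambda x:(x[0],x[1],x[3],x[2],.335);x,d=fit(ims,[p[0],p[1],th0,.09],[.002,.002,.05,.002],full)
    ax=x[:2]-.0314*np.array([np.cos(x[2]),np.sin(x[2])])
    print(nm,(x*1e3).round(1),np.degrees(x[2]).round(1),"centre",(ax*1e3).round(1),np.round(d,2))
b=cv2.imread("pics/t7.png");a=cv2.imread("pics/s7.png")
m=np.hstack([crop(a,232,222,40,44,10),crop(b,135,180,40,44,10)])
m=np.ascontiguousarray(m)
cv2.imwrite("pics/m7.png",m)
f=lambda n,X,o,d:((pix(n,X)-o+.5)*10-.5+[d,0]).round()
for z in(.082,.091): print(z,f("side",(.4992,.2631,z),[232,222],0),f("top",(.4992,.2631,z),[135,180],400))
E
```

```text
[0.53246751 0.25455983 0.21378093] 0.02427702326696276 [-1.04904247 -0.68623314 -2.62076136]
both [ 531.4  255.3 -157.7   91.4] -9.0 centre [500.4 260.2] [0.6  0.48]
both [ 531.2  254.7 -187.3   91.5] -10.7 centre [500.3 260.6] [0.6  0.48]
top [ 531.6  255.8 -146. ] -8.4 centre [500.5 260.4] [0.6]
top [ 531.6  255.3 -167.8] -9.6 centre [500.6 260.5] [0.6]
0.082 [185. 265.] [576. 195.]
0.091 [184. 240.] [568. 192.]
```

View pics/m7.png

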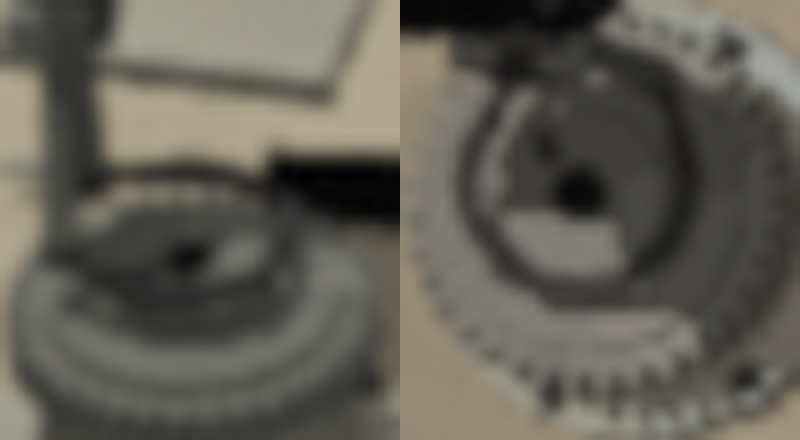

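Top crop: hole at (577,191), ring outer edges at 458 and 693, so the ring centre is about 1.5 mm too far to -y. The side view agrees in x (hole 186, predicted 185). I'll correct this and slide the ring on.

send_rows:
  series:
    - {"dx": 0,"dy": 1.4,"dz": 0,"wx": 0,"wy": 0,"wz": 0,"gripper": 0.455}
    - {"dx": 0,"dy": 0,"dz": 4,"wx": 0,"wy": 0,"wz": 0,"gripper": 0.455}
    - {"dx": 0,"dy": 0,"dz": 3,"wx": 0,"wy": 0,"wz": 0,"gripper": 0.455}
    - {"dx": 0,"dy": 0,"dz": 2,"wx": 0,"wy": 0,"wz": 0,"gripper": 0.455}
    - {"dx": 0,"dy": 0,"dz": 1,"wx": 0,"wy": 0,"wz": 0,"gripper": 0.455}
    - {"dx": 0,"dy": 0,"dz": 0,"wx": 0,"wy": 0,"wz": 0,"gripper": 0.455}
    - {"dx": 0,"dy": 0,"dz": 0,"wx": 0,"wy": 0,"wz": 0,"gripper": 0.455}

```text
time: 13.32
tcp_pos: [0.5324, 0.2565, 0.2038]
tool_rot: [[-0.995, 0.105, -0.0], [0.105, 0.995, -0.0], [0.0, -0.0, -1.0]]
wrist_force: [-0.2, 0.0, -2.2]
width: 0.0238
finger_force: 34.8
```

send_rows:
  series:
    - {"dx": 0,"dy": 0,"dz": 1.5,"wx": 0,"wy": 0,"wz": 0,"gripper": 0.455}
    - {"dx": 0,"dy": 0,"dz": 1.5,"wx": 0,"wy": 0,"wz": 0,"gripper": 0.455}
    - {"dx": 0,"dy": 0,"dz": 0,"wx": 0,"wy": 0,"wz": 0,"gripper": 0.455}
    - {"dx": 0,"dy": 0,"dz": 0,"wx": 0,"wy": 0,"wz": 0,"gripper": 0.455}

```text
time: 13.65
tcp_pos: [0.5325, 0.2565, 0.2008]
tool_rot: [[-0.995, 0.105, -0.0], [0.105, 0.995, 0.0], [0.0, 0.0, -1.0]]
wrist_force: [-0.7, 0.3, -1.9]
width: 0.0243
finger_force: 34.8
```

send_rows:
  series:
    - {"dx": 0,"dy": 0,"dz": 1.5,"wx": 0,"wy": 0,"wz": 0,"gripper": 0.455}
    - {"dx": 0,"dy": 0,"dz": 1.5,"wx": 0,"wy": 0,"wz": 0,"gripper": 0.455}
    - {"dx": 0,"dy": 0,"dz": 1.5,"wx": 0,"wy": 0,"wz": 0,"gripper": 0.455}
    - {"dx": 0,"dy": 0,"dz": 0,"wx": 0,"wy": 0,"wz": 0,"gripper": 0.455}
    - {"dx": 0,"dy": 0,"dz": 0,"wx": 0,"wy": 0,"wz": 0,"gripper": 0.455}

```text
time: 14.07
tcp_pos: [0.5324, 0.2565, 0.1962]
tool_rot: [[-0.995, 0.105, -0.0], [0.105, 0.995, -0.0], [0.0, -0.0, -1.0]]
wrist_force: [-0.4, -0.5, -2.2]
width: 0.0237
finger_force: 34.8
```

send_rows:
  series:
    - {"dx": 0,"dy": 0,"dz": 1,"wx": 0,"wy": 0,"wz": 0,"gripper": 0.455}
    - {"dx": 0,"dy": 0,"dz": 1,"wx": 0,"wy": 0,"wz": 0,"gripper": 0.455}
    - {"dx": 0,"dy": 0,"dz": 0,"wx": 0,"wy": 0,"wz": 0,"gripper": 0.455}
    - {"dx": 0,"dy": 0,"dz": 0,"wx": 0,"wy": 0,"wz": 0,"gripper": 0.455}

```text
time: 14.4
tcp_pos: [0.533, 0.2566, 0.195]
tool_rot: [[-0.995, 0.105, 0.001], [0.105, 0.995, 0.001], [-0.001, 0.001, -1.0]]
wrist_force: [-0.4, 0.8, 1.7]
width: 0.024
finger_force: 35.3
```

send_rows:
  series:
    - {"dx": 0,"dy": 0,"dz": 1.2,"wx": 0,"wy": 0,"wz": 0,"gripper": 0.455}
    - {"dx": 0,"dy": 0,"dz": 1.2,"wx": 0,"wy": 0,"wz": 0,"gripper": 0.455}
    - {"dx": 0,"dy": 0,"dz": 0,"wx": 0,"wy": 0,"wz": 0,"gripper": 0.455}
    - {"dx": 0,"dy": 0,"dz": 0,"wx": 0,"wy": 0,"wz": 0,"gripper": 0.455}

```text
time: 14.73
tcp_pos: [0.5333, 0.2567, 0.1932]
tool_rot: [[-0.995, 0.105, 0.003], [0.105, 0.995, 0.001], [-0.002, 0.001, -1.0]]
wrist_force: [-0.8, 0.0, 7.3]
width: 0.0241
finger_force: 35.8
```

send_rows:
  series:
    - {"dx": 0,"dy": 0,"dz": 1,"wx": 0,"wy": 0,"wz": 0,"gripper": 0.455}
    - {"dx": 0,"dy": 0,"dz": 0.7,"wx": 0,"wy": 0,"wz": 0,"gripper": 0.455}
    - {"dx": 0,"dy": 0,"dz": 0,"wx": 0,"wy": 0,"wz": 0,"gripper": 0.455}
    - {"dx": 0,"dy": 0,"dz": 0,"wx": 0,"wy": 0,"wz": 0,"gripper": 0.455}

```text
time: 15.07
tcp_pos: [0.5337, 0.2567, 0.1921]
tool_rot: [[-0.995, 0.105, 0.004], [0.105, 0.995, 0.001], [-0.003, 0.001, -1.0]]
wrist_force: [-1.1, 0.2, 7.9]
width: 0.0237
finger_force: 36.0
```

send_rows:
  series:
    - {"dx": 0,"dy": 0,"dz": 0.8,"wx": 0,"wy": 0,"wz": 0,"gripper": 0.455}
    - {"dx": 0,"dy": 0,"dz": 0.6,"wx": 0,"wy": 0,"wz": 0,"gripper": 0.455}
    - {"dx": 0,"dy": 0,"dz": 0,"wx": 0,"wy": 0,"wz": 0,"gripper": 0.455}
    - {"dx": 0,"dy": 0,"dz": 0,"wx": 0,"wy": 0,"wz": 0,"gripper": 0.455}

```text
time: 15.4
tcp_pos: [0.5339, 0.2567, 0.1912]
tool_rot: [[-0.994, 0.105, 0.004], [0.105, 0.994, 0.001], [-0.004, 0.002, -1.0]]
wrist_force: [-0.7, 0.3, 10.0]
width: 0.024
finger_force: 36.2
```

send_rows:
  series:
    - {"dx": 0,"dy": 0,"dz": 0.7,"wx": 0,"wy": 0,"wz": 0,"gripper": 0.455}
    - {"dx": 0,"dy": 0,"dz": 0.3,"wx": 0,"wy": 0,"wz": 0,"gripper": 0.455}
    - {"dx": 0,"dy": 0,"dz": 0,"wx": 0,"wy": 0,"wz": 0,"gripper": 0.455}
    - {"dx": 0,"dy": 0,"dz": 0,"wx": 0,"wy": 0,"wz": 0,"gripper": 0.455}

```text
time: 15.73
tcp_pos: [0.5341, 0.2568, 0.1905]
tool_rot: [[-0.994, 0.105, 0.005], [0.105, 0.995, 0.001], [-0.005, 0.002, -1.0]]
wrist_force: [-1.0, 0.0, 11.3]
width: 0.0239
finger_force: 36.3
```

send_rows:
  series:
    - {"dx": 0,"dy": 0,"dz": 0.5,"wx": 0,"wy": 0,"wz": 0,"gripper": 0.455}
    - {"dx": 0,"dy": 0,"dz": 0.4,"wx": 0,"wy": 0,"wz": 0,"gripper": 0.455}
    - {"dx": 0,"dy": 0,"dz": 0,"wx": 0,"wy": 0,"wz": 0,"gripper": 0.455}
    - {"dx": 0,"dy": 0,"dz": 0,"wx": 0,"wy": 0,"wz": 0,"gripper": 0.455}

```text
time: 16.07
tcp_pos: [0.5345, 0.2568, 0.1902]
tool_rot: [[-0.994, 0.105, 0.006], [0.105, 0.994, 0.001], [-0.006, 0.002, -1.0]]
wrist_force: [-0.9, -0.8, 14.6]
width: 0.024
finger_force: 36.6
```

```bash
python3 - <<'E'
from h import *
s=snapshot("side");t=snapshot("top");o=readout.observe();print(o["tcp_pos"],o["wrist_force"],o["moment"])
cv2.imwrite("pics/s8.png",s[:,:,::-1]);cv2.imwrite("pics/t8.png",t[:,:,::-1])
cv2.imwrite("pics/m8.png",np.hstack([crop(s[:,:,::-1],232,222,40,44,10),crop(t[:,:,::-1],135,180,40,44,10)]))
E
```

```text
[0.53444924 0.25681236 0.1901444 ] [-0.76966205 -0.9648373  14.29894481] [-0.2850244   0.29160191  0.05141495]
```

View pics/m8.png

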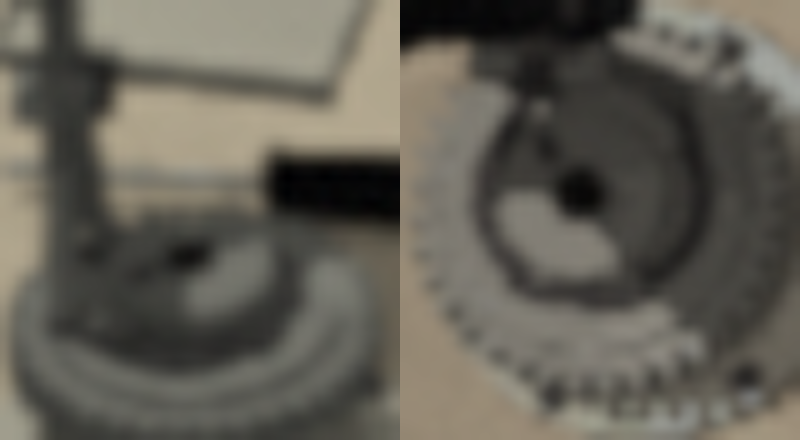

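The views show the ring around the spindle and the gear bottomed at about 16 N. Easing the handles while following the rising tips.

send_rows:
  series:
    - {"dx": 0,"dy": 0,"dz": 0.1,"wx": 0,"wy": 0,"wz": 0,"gripper": 0.42}
    - {"dx": 0,"dy": 0,"dz": 0.1,"wx": 0,"wy": 0,"wz": 0,"gripper": 0.38}
    - {"dx": 0,"dy": 0,"dz": 0.1,"wx": 0,"wy": 0,"wz": 0,"gripper": 0.34}
    - {"dx": 0,"dy": 0,"dz": 0,"wx": 0,"wy": 0,"wz": 0,"gripper": 0.34}

```text
time: 16.5
tcp_pos: [0.5346, 0.2569, 0.19]
tool_rot: [[-0.994, 0.105, 0.006], [0.105, 0.995, 0.002], [-0.006, 0.002, -1.0]]
wrist_force: [-1.2, -0.8, 14.4]
width: 0.0282
finger_force: 28.5
```

send_rows:
  series:
    - {"dx": 0,"dy": 0,"dz": 0.15,"wx": 0,"wy": 0,"wz": 0,"gripper": 0.31}
    - {"dx": 0,"dy": 0,"dz": 0.2,"wx": 0,"wy": 0,"wz": 0,"gripper": 0.27}
    - {"dx": 0,"dy": 0,"dz": 0.2,"wx": 0,"wy": 0,"wz": 0,"gripper": 0.24}
    - {"dx": 0,"dy": 0,"dz": 0,"wx": 0,"wy": 0,"wz": 0,"gripper": 0.24}

```text
time: 16.83
tcp_pos: [0.5346, 0.257, 0.1895]
tool_rot: [[-0.994, 0.105, 0.006], [0.105, 0.995, 0.002], [-0.006, 0.003, -1.0]]
wrist_force: [-1.0, -0.9, 14.5]
width: 0.0324
finger_force: 28.1
```

Force is steady at about 16.5 N on the gear. Continuing.

send_rows:
  series:
    - {"dx": 0,"dy": 0,"dz": 0.25,"wx": 0,"wy": 0,"wz": 0,"gripper": 0.2}
    - {"dx": 0,"dy": 0,"dz": 0.25,"wx": 0,"wy": 0,"wz": 0,"gripper": 0.17}
    - {"dx": 0,"dy": 0,"dz": 0.25,"wx": 0,"wy": 0,"wz": 0,"gripper": 0.14}
    - {"dx": 0,"dy": 0,"dz": 0,"wx": 0,"wy": 0,"wz": 0,"gripper": 0.14}

```text
time: 17.17
tcp_pos: [0.5345, 0.2564, 0.1889]
tool_rot: [[-0.994, 0.105, 0.007], [0.105, 0.994, 0.0], [-0.006, 0.001, -1.0]]
wrist_force: [-1.3, -1.8, 15.8]
width: 0.0369
finger_force: 23.4
```

send_rows:
  series:
    - {"dx": 0,"dy": 0,"dz": 0.25,"wx": 0,"wy": 0,"wz": 0,"gripper": 0.1}
    - {"dx": 0,"dy": 0,"dz": 0.25,"wx": 0,"wy": 0,"wz": 0,"gripper": 0.06}
    - {"dx": 0,"dy": 0,"dz": 0.2,"wx": 0,"wy": 0,"wz": 0,"gripper": 0.03}
    - {"dx": 0,"dy": 0,"dz": 0,"wx": 0,"wy": 0,"wz": 0,"gripper": 0.03}

```text
time: 17.5
tcp_pos: [0.5343, 0.2568, 0.1879]
tool_rot: [[-0.994, 0.105, 0.006], [0.105, 0.994, 0.001], [-0.006, 0.002, -1.0]]
wrist_force: [-1.7, -1.4, 14.0]
width: 0.0412
finger_force: 21.6
```

send_rows:
  series:
    - {"dx": 0,"dy": 0,"dz": 0.2,"wx": 0,"wy": 0,"wz": 0,"gripper": -0.01}
    - {"dx": 0,"dy": 0,"dz": 0.2,"wx": 0,"wy": 0,"wz": 0,"gripper": -0.05}
    - {"dx": 0,"dy": 0,"dz": 0.1,"wx": 0,"wy": 0,"wz": 0,"gripper": -0.08}
    - {"dx": 0,"dy": 0,"dz": 0,"wx": 0,"wy": 0,"wz": 0,"gripper": -0.1}
    - {"dx": 0,"dy": 0,"dz": 0,"wx": 0,"wy": 0,"wz": 0,"gripper": -0.1}

```text
time: 17.92
tcp_pos: [0.5343, 0.2569, 0.1866]
tool_rot: [[-0.994, 0.105, 0.005], [0.105, 0.995, 0.002], [-0.005, 0.002, -1.0]]
wrist_force: [0.8, -0.2, 9.5]
width: 0.0469
finger_force: 8.0
```

Finger force is back to the free-handle value at 47 mm, so the eyes must have closed to 14 mm and the ring is in the groove. Lifting off.

send_rows:
  series:
    - {"dx": 0,"dy": 0,"dz": -2,"wx": 0,"wy": 0,"wz": 0,"gripper": -0.1}
    - {"dx": 0,"dy": 0,"dz": -1.5,"wx": 0,"wy": 0,"wz": 0,"gripper": -0.1}
    - {"dx": 0,"dy": 0,"dz": -1.5,"wx": 0,"wy": 0,"wz": 0,"gripper": -0.1}
    - {"dx": 0,"dy": 0,"dz": -1.5,"wx": 0,"wy": 0,"wz": 0,"gripper": -0.1}
    - {"dx": 0,"dy": 0,"dz": -1.5,"wx": 0,"wy": 0,"wz": 0,"gripper": -0.1}
    - {"dx": 0,"dy": 0,"dz": 0,"wx": 0,"wy": 0,"wz": 0,"gripper": -0.1}

```text
time: 18.42
tcp_pos: [0.5324, 0.2564, 0.192]
tool_rot: [[-0.995, 0.105, -0.001], [0.105, 0.995, -0.0], [0.001, -0.0, -1.0]]
wrist_force: [0.0, 0.1, -0.6]
width: 0.0472
finger_force: 7.6
```

send_rows:
  series:
    - {"dx": 0,"dy": 0,"dz": -2,"wx": 0,"wy": 0,"wz": 0,"gripper": -0.1}
    - {"dx": 0,"dy": 0,"dz": -3,"wx": 0,"wy": 0,"wz": 0,"gripper": -0.1}
    - {"dx": 0,"dy": 0,"dz": -10,"wx": 0,"wy": 0,"wz": 0,"gripper": -0.1}
    - {"dx": 0,"dy": 0,"dz": -20,"wx": 0,"wy": 0,"wz": 0,"gripper": -0.1}
    - {"dx": 0,"dy": 0,"dz": -25,"wx": 0,"wy": 0,"wz": 0,"gripper": -0.1}
    - {"dx": 0,"dy": 0,"dz": 0,"wx": 0,"wy": 0,"wz": 0,"gripper": -0.1}
    - {"dx": 0,"dy": 0,"dz": 0,"wx": 0,"wy": 0,"wz": 0,"gripper": -0.1}

```text
time: 19.0
tcp_pos: [0.5337, 0.2569, 0.2545]
tool_rot: [[-0.995, 0.105, 0.004], [0.105, 0.995, 0.001], [-0.004, 0.002, -1.0]]
wrist_force: [-0.3, 0.0, -2.7]
width: 0.0468
finger_force: 7.6
```

```bash
python3 - <<'E'
from f import *
o=readout.observe();print(o["time"],o["tcp_pos"],o["width"],o["finger_force"],o["wrist_force"],o["tool_rot"],o["moment"])
for n in("side","top"): cv2.imwrite(f"pics/{n[0]}9.png",snapshot(n)[:,:,::-1])
T=bh("pics/t9.png");Sd=bh("pics/s9.png")
for sp in(0,.1,.2,.3):
    L=63.88*np.cos(np.arctan2(7,63.5)+sp/2)
    d0=[]
    for nm,roi in(("top",(135,184,40,33)),("side",(233,233,36,26))):
        B=T if nm=="top" else Sd
        x,d=fit({nm:(B,roi)},[.532,.2575,-.15],[.002,.002,.05],lambda x:(x[0],x[1],.0695,x[2],sp));d0.append((nm,(x*1e3).round(1),np.round(d,2)))
    print(sp,d0)
E
```

```text
19.0 [0.53374027 0.25686272 0.25454641] 0.046781837004712626 7.579853385686874 [-0.30734889  0.01953489 -2.6599957 ] [[-0.99450423  0.10460813  0.0042978 ]
 [ 0.10461531  0.99451166  0.00148141]
 [-0.00411924  0.00192288 -0.99998967]] [-0.01712396  0.06031194 -0.03289306]
0 [('top', array([531. , 259.8, -97. ]), array([0.5])), ('side', array([530.3, 256.8, -57.7]), array([0.6]))]
0.1 [('top', array([ 531.5,  259.1, -137. ]), array([0.5])), ('side', array([530.5, 255.5, -20.6]), array([0.55]))]
0.2 [('top', array([ 530.7,  257. , -236.2]), array([0.46])), ('side', array([530.5, 252.9, -44.8]), array([0.5]))]
0.3 [('top', array([ 528.8,  253.6, -405.2]), array([0.42])), ('side', array([529.9, 253. , -22.7]), array([0.46]))]
```

send_rows:
  series:
    - {"dx": 0,"dy": -15,"dz": 0,"wx": 0,"wy": 0,"wz": 0,"gripper": -0.1}
    - {"dx": 0,"dy": -30,"dz": 0,"wx": 0,"wy": 0,"wz": 0,"gripper": -0.1}
    - {"dx": -0.6,"dy": -35,"dz": 0,"wx": 0,"wy": 0,"wz": 0,"gripper": -0.1}
    - {"dx": -0.6,"dy": -35,"dz": 0,"wx": 0,"wy": 0,"wz": 0,"gripper": -0.1}
    - {"dx": -0.6,"dy": -35,"dz": 0,"wx": 0,"wy": 0,"wz": 0,"gripper": -0.1}
    - {"dx": -0.6,"dy": -35,"dz": 0,"wx": 0,"wy": 0,"wz": 0,"gripper": -0.1}
    - {"dx": -0.6,"dy": -35,"dz": 0,"wx": 0,"wy": 0,"wz": 0,"gripper": -0.1}
    - {"dx": -0.6,"dy": -35,"dz": 0,"wx": 0,"wy": 0,"wz": 0,"gripper": -0.1}

```text
time: 19.77
tcp_pos: [0.5079, 0.0006, 0.2511]
tool_rot: [[-0.995, 0.105, -0.002], [0.105, 0.995, 0.0], [0.002, -0.0, -1.0]]
wrist_force: [0.2, -0.3, -1.6]
width: 0.0471
finger_force: 7.6
```

send_rows:
  series:
    - {"dx": -0.6,"dy": -35,"dz": 0,"wx": 0,"wy": 0,"wz": 0,"gripper": -0.1}
    - {"dx": -0.6,"dy": -35,"dz": 0,"wx": 0,"wy": 0,"wz": 0,"gripper": -0.1}
    - {"dx": -0.6,"dy": -35,"dz": 0,"wx": 0,"wy": 0,"wz": 0,"gripper": -0.1}
    - {"dx": -0.8,"dy": -35,"dz": 0,"wx": 0,"wy": 0,"wz": 0,"gripper": -0.1}
    - {"dx": -0.8,"dy": -35,"dz": 0,"wx": 0,"wy": 0,"wz": 0,"gripper": -0.1}
    - {"dx": -0.8,"dy": -35,"dz": 0,"wx": 0,"wy": 0,"wz": 0,"gripper": -0.1}
    - {"dx": -0.6,"dy": -35,"dz": 0,"wx": 0,"wy": 0,"wz": 0,"gripper": -0.1}
    - {"dx": -0.6,"dy": -21,"dz": 0,"wx": 0,"wy": 0,"wz": 0,"gripper": -0.1}

```text
time: 20.43
tcp_pos: [0.4853, -0.266, 0.2508]
tool_rot: [[-0.994, 0.107, -0.002], [0.107, 0.994, 0.0], [0.002, -0.0, -1.0]]
wrist_force: [0.5, 0.1, -2.8]
width: 0.0469
finger_force: 7.6
```

send_rows:
  series:
    - {"dx": 0,"dy": 0,"dz": 0,"wx": 0,"wy": 0,"wz": 0.055,"gripper": -0.1}
    - {"dx": 0,"dy": 0,"dz": 0,"wx": 0,"wy": 0,"wz": 0.05,"gripper": -0.1}
    - {"dx": 0,"dy": 0,"dz": 0,"wx": 0,"wy": 0,"wz": 0,"gripper": -0.1}
    - {"dx": 0,"dy": 0,"dz": 0,"wx": 0,"wy": 0,"wz": 0,"gripper": -0.1}
    - {"dx": 0,"dy": 0,"dz": 0,"wx": 0,"wy": 0,"wz": 0,"gripper": -0.1}
    - {"dx": 0,"dy": 0,"dz": 0,"wx": 0,"wy": 0,"wz": 0,"gripper": -0.1}

```text
time: 20.93
tcp_pos: [0.4868, -0.2622, 0.2519]
tool_rot: [[-0.978, 0.207, -0.0], [0.207, 0.978, 0.0], [0.0, 0.0, -1.0]]
wrist_force: [0.6, 0.2, -1.9]
width: 0.0473
finger_force: 7.6
```

```bash
python3 - <<'E'
from h import *
for n in("side","top"): cv2.imwrite(f"pics/{n[0]}10.png",snapshot(n)[:,:,::-1])
o=readout.observe();print(o["time"],o["tcp_pos"],o["width"],o["finger_force"],o["wrist_force"],o["tool_rot"])
# pliers axis in side image: dark columns per row between gripper and stand
g=cv2.cvtColor(cv2.imread("pics/s10.png"),cv2.COLOR_BGR2GRAY).astype(float)
p=o["tcp_pos"]
bg=cv2.cvtColor(cv2.imread("pics/s7.png"),cv2.COLOR_BGR2GRAY).astype(float)
for z in(.225,.19,.18,.17,.16,.15,.14):
    u,v=pix("side",[p[0],p[1],z]);r=int(round(v));c=int(round(u));D=np.abs(g[r,c-9:c+10]-bg[r,c-9:c+10]);D[D<12]=0
    print(z,round(u,1),r,round((D*np.arange(c-9,c+10)).sum()/max(D.sum(),1),2),D.astype(int))
E
```

```text
21.0333 [ 0.48700821 -0.26223872  0.25217656] 0.04696241257048092 7.5938428938388824 [-0.22921925  0.55201123 -2.08040595] [[-9.78324824e-01  2.07076165e-01  2.67962296e-06]
 [ 2.07076165e-01  9.78324824e-01  2.51351198e-05]
 [ 2.58334255e-06  2.51451977e-05 -1.00000000e+00]]
0.225 273.0 131 273.36 [ 0  0  0  0  0  0  0 30 72 97 89 57 20  0  0  0  0  0  0]
0.19 273.1 140 273.53 [ 0  0  0  0  0  0  0  0 13 19 20 14  0  0  0  0  0  0  0]
0.18 273.2 143 273.71 [ 0  0  0  0  0  0  0  0 12 22 26 22  0  0  0  0  0  0  0]
0.17 273.2 145 274.09 [ 0  0  0  0  0  0  0  0 14 35 47 41 18  0  0  0  0  0  0]
0.16 273.3 147 274.2 [ 0  0  0  0  0  0  0  0 19 62 95 80 40  0  0  0  0  0  0]
0.15 273.3 150 274.21 [  0   0   0   0   0   0   0   0  20  71 110  91  46   0   0   0   0   0
   0]
0.14 273.3 152 274.15 [ 0  0  0  0  0  0  0  0 19 63 97 77 33  0  0  0  0  0  0]
```

Tips lean about 1.6 mm to -x after the pressing. I'll correct the tilt (wy -0.02) and lower the pliers into the pocket.

send_rows:
  series:
    - {"dx": 0,"dy": 0,"dz": 0,"wx": 0,"wy": -0.02,"wz": 0,"gripper": -0.1}
    - {"dx": 0,"dy": 0,"dz": 20,"wx": 0,"wy": 0,"wz": 0,"gripper": -0.1}
    - {"dx": 0,"dy": 0,"dz": 20,"wx": 0,"wy": 0,"wz": 0,"gripper": -0.1}
    - {"dx": 0,"dy": 0,"dz": 12,"wx": 0,"wy": 0,"wz": 0,"gripper": -0.1}
    - {"dx": 0,"dy": 0,"dz": 0,"wx": 0,"wy": 0,"wz": 0,"gripper": -0.1}
    - {"dx": 0,"dy": 0,"dz": 0,"wx": 0,"wy": 0,"wz": 0,"gripper": -0.1}

```text
time: 21.53
tcp_pos: [0.4876, -0.2623, 0.1999]
tool_rot: [[-0.978, 0.208, 0.019], [0.208, 0.978, -0.003], [-0.019, 0.001, -1.0]]
wrist_force: [-0.4, 0.9, -1.8]
width: 0.047
finger_force: 7.6
```

send_rows:
  series:
    - {"dx": 0,"dy": 0,"dz": 5,"wx": 0,"wy": 0,"wz": 0,"gripper": -0.1}
    - {"dx": 0,"dy": 0,"dz": 5,"wx": 0,"wy": 0,"wz": 0,"gripper": -0.1}
    - {"dx": 0,"dy": 0,"dz": 5,"wx": 0,"wy": 0,"wz": 0,"gripper": -0.1}
    - {"dx": 0,"dy": 0,"dz": 0,"wx": 0,"wy": 0,"wz": 0,"gripper": -0.1}
    - {"dx": 0,"dy": 0,"dz": 0,"wx": 0,"wy": 0,"wz": 0,"gripper": -0.1}

```text
time: 21.95
tcp_pos: [0.4882, -0.2628, 0.185]
tool_rot: [[-0.978, 0.208, 0.019], [0.208, 0.978, -0.004], [-0.02, 0.0, -1.0]]
wrist_force: [0.0, 0.6, -1.2]
width: 0.047
finger_force: 7.6
```

send_rows:
  series:
    - {"dx": 0.8,"dy": 0,"dz": 8,"wx": 0,"wy": 0,"wz": 0,"gripper": -0.1}
    - {"dx": 0.4,"dy": 0,"dz": 12,"wx": 0,"wy": 0,"wz": 0,"gripper": -0.1}
    - {"dx": 0.3,"dy": 0,"dz": 15,"wx": 0,"wy": 0,"wz": 0,"gripper": -0.1}
    - {"dx": 0.3,"dy": 0,"dz": 12,"wx": 0,"wy": 0,"wz": 0,"gripper": -0.1}
    - {"dx": 0.2,"dy": 0,"dz": 8,"wx": 0,"wy": 0,"wz": 0,"gripper": -0.1}
    - {"dx": 0,"dy": 0,"dz": 0,"wx": 0,"wy": 0,"wz": 0,"gripper": -0.1}
    - {"dx": 0,"dy": 0,"dz": 0,"wx": 0,"wy": 0,"wz": 0,"gripper": -0.1}

```text
time: 22.53
tcp_pos: [0.4872, -0.2625, 0.1298]
tool_rot: [[-0.978, 0.208, 0.019], [0.208, 0.978, -0.004], [-0.019, 0.0, -1.0]]
wrist_force: [0.3, -0.4, -1.4]
width: 0.0468
finger_force: 7.6
```

send_rows:
  series:
    - {"dx": 0,"dy": 0,"dz": 3,"wx": 0,"wy": 0,"wz": 0,"gripper": -0.1}
    - {"dx": 0,"dy": 0,"dz": 2,"wx": 0,"wy": 0,"wz": 0,"gripper": -0.1}
    - {"dx": 0,"dy": 0,"dz": 0,"wx": 0,"wy": 0,"wz": 0,"gripper": -0.1}
    - {"dx": 0,"dy": 0,"dz": 0,"wx": 0,"wy": 0,"wz": 0,"gripper": -0.1}

```text
time: 22.87
tcp_pos: [0.4877, -0.2628, 0.1255]
tool_rot: [[-0.978, 0.208, 0.02], [0.208, 0.978, -0.004], [-0.021, -0.0, -1.0]]
wrist_force: [-0.6, -0.1, -1.6]
width: 0.0468
finger_force: 7.6
```

send_rows:
  series:
    - {"dx": 0,"dy": 0,"dz": 1.5,"wx": 0,"wy": 0,"wz": 0,"gripper": -0.1}
    - {"dx": 0,"dy": 0,"dz": 1,"wx": 0,"wy": 0,"wz": 0,"gripper": -0.1}
    - {"dx": 0,"dy": 0,"dz": 0,"wx": 0,"wy": 0,"wz": 0,"gripper": -0.1}
    - {"dx": 0,"dy": 0,"dz": 0,"wx": 0,"wy": 0,"wz": 0,"gripper": -0.1}

```text
time: 23.2
tcp_pos: [0.4875, -0.2627, 0.1226]
tool_rot: [[-0.978, 0.208, 0.019], [0.208, 0.978, -0.004], [-0.02, 0.0, -1.0]]
wrist_force: [0.6, 0.1, -1.8]
width: 0.0471
finger_force: 7.6
```

send_rows:
  series:
    - {"dx": 0,"dy": 0,"dz": 1,"wx": 0,"wy": 0,"wz": 0,"gripper": -0.1}
    - {"dx": 0,"dy": 0,"dz": 0.5,"wx": 0,"wy": 0,"wz": 0,"gripper": -0.1}
    - {"dx": 0,"dy": 0,"dz": 0,"wx": 0,"wy": 0,"wz": 0,"gripper": -0.1}
    - {"dx": 0,"dy": 0,"dz": 0,"wx": 0,"wy": 0,"wz": 0,"gripper": -0.1}

```text
time: 23.53
tcp_pos: [0.4881, -0.2629, 0.1221]
tool_rot: [[-0.978, 0.208, 0.021], [0.208, 0.978, -0.005], [-0.022, -0.0, -1.0]]
wrist_force: [0.2, 2.5, 4.5]
width: 0.0473
finger_force: 9.4
```

send_rows:
  series:
    - {"dx": 0,"dy": 0,"dz": -0.5,"wx": 0,"wy": 0,"wz": 0,"gripper": -0.15}
    - {"dx": 0,"dy": 0,"dz": 0,"wx": 0,"wy": 0,"wz": 0,"gripper": -0.25}
    - {"dx": 0,"dy": 0,"dz": 0,"wx": 0,"wy": 0,"wz": 0,"gripper": -0.5}
    - {"dx": 0,"dy": 0,"dz": 0,"wx": 0,"wy": 0,"wz": 0,"gripper": -1}
    - {"dx": 0,"dy": 0,"dz": 0,"wx": 0,"wy": 0,"wz": 0,"gripper": -1}
    - {"dx": 0,"dy": 0,"dz": 0,"wx": 0,"wy": 0,"wz": 0,"gripper": -1}
    - {"dx": 0,"dy": 0,"dz": 0,"wx": 0,"wy": 0.02,"wz": 0,"gripper": -1}
    - {"dx": 0,"dy": 0,"dz": 0,"wx": 0,"wy": 0,"wz": 0,"gripper": -1}

```text
time: 24.2
tcp_pos: [0.4879, -0.2629, 0.1217]
tool_rot: [[-0.978, 0.208, -0.001], [0.208, 0.978, 0.0], [0.001, 0.0, -1.0]]
wrist_force: [0.2, 0.1, -0.1]
width: 0.0856
finger_force: 0.0
```

send_rows:
  series:
    - {"dx": 0,"dy": 0,"dz": -10,"wx": 0,"wy": 0,"wz": 0,"gripper": -1}
    - {"dx": 0,"dy": 0,"dz": -20,"wx": 0,"wy": 0,"wz": 0,"gripper": -1}
    - {"dx": 0,"dy": 0,"dz": -25,"wx": 0,"wy": 0,"wz": 0,"gripper": -1}
    - {"dx": 0,"dy": 0,"dz": -25,"wx": 0,"wy": 0,"wz": 0,"gripper": -1}
    - {"dx": 0,"dy": 0,"dz": -25,"wx": 0,"wy": 0,"wz": 0,"gripper": -1}
    - {"dx": 0,"dy": 0,"dz": 0,"wx": 0,"wy": 0,"wz": 0,"gripper": -1}
    - {"dx": 0,"dy": 0,"dz": 0,"wx": 0,"wy": 0,"wz": 0,"gripper": -1}

```text
time: 24.78
tcp_pos: [0.4887, -0.2635, 0.2291]
tool_rot: [[-0.978, 0.208, 0.004], [0.208, 0.978, -0.003], [-0.004, -0.002, -1.0]]
wrist_force: [0.1, 0.1, 0.4]
width: 0.0854
finger_force: 0.0
```

```bash
python3 - <<'E'
from f import *
for n in("side","top"): cv2.imwrite(f"pics/{n[0]}11.png",snapshot(n)[:,:,::-1])
o=readout.observe();print(o["time"],o["tcp_pos"],o["width"],o["wrist_force"])
L=lambda f:cv2.cvtColor(cv2.imread(f),cv2.COLOR_BGR2GRAY).astype(np.float32)
# pliers + stand now vs before grasp (t=2.5 s, same arm pose)
a,b=L("pics/s2.png"),L("pics/s11.png")
for nm,(u,v,w,h) in dict(stand=(258,162,30,30),pliers=(266,143,14,26)).items():
    A,B=a[v:v+h,u:u+w],b[v:v+h,u:u+w];print(nm,np.abs(A-B).mean(),cv2.phaseCorrelate(A,B,cv2.createHanningWindow((w,h),cv2.CV_32F)))
# ring on the spindle
T=bh("pics/t11.png");Sd=bh("pics/s11.png")
for sp in(0,.1,.2):
    for nm,B,roi in(("top",T,(135,184,40,33)),("side",Sd,(233,233,36,26))):
        x,d=fit({nm:(B,roi)},[.532,.2575,-.15],[.002,.002,.05],lambda x:(x[0],x[1],.0695,x[2],sp));print(sp,nm,(x*1e3).round(1),np.round(d,3))
E
```

```text
24.8833 [ 0.48739233 -0.26255338  0.22637757] 0.08531517712336925 [-0.21299484  0.99887542 -0.76037918]
stand 1.0333333 ((-0.07526667405609899, 0.025984747605363623), 0.8428234757317437)
pliers 1.7297717 ((0.3537864880567074, 0.4060029607023985), 1.003214587694333)
0 top [ 531.7  258.7 -144.8] [0.604]
0 side [530.5 256.6 -73.2] [0.545]
0.1 top [ 531.4  259.1 -148.8] [0.606]
0.1 side [531.  254.7 -61.5] [0.48]
0.2 top [ 530.4  259.3 -172.1] [0.531]
0.2 side [530.3 253.2 -38.4] [0.422]
```

```bash
python3 -c "
from station import r
print(r.sign_off())"
```

```text
the job is handed in; nothing more can be done
None
```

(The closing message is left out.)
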